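Unload the card test dock onto the hanging rack

TASK

Lift the test dock's hinged hold-down bar, slide each test card out from beneath it and hang every card by its wire eye on the rack, each on a peg of its own. When the dock is empty, swing the bar back fully down. Leave the multimeter, the tin and the screwdriver where they are.

Things in the scene. Friction and masses are not known exactly. Their poses are not given: they have to be found in the camera images.
- dock: Card test dock, fixed: grey base plate 210 x 290 x 12 mm. Origin: underside, on the bench; z up; x points to its rear housing, its open front faces -x. Four slots run along x at y = -90, -30, 30, 90 mm, floor 12 mm above the bench, each between two low fences (x -60 to 60, tops 34 mm above the bench, 1.5 mm clear of the card each side). Bare apron from x = -60 to -115.
- roof_edge (a point): Front lower edge of the dock's fixed roof, at dock x = 31, y = 0, z = 88 mm. The roof covers all slots from here rearwards, over the rear 23 mm of each docked card with 6 mm of air, so a card must be slid at least 30 mm to the dock's -x before it can be lifted.
- bar (a joint): Angle of the dock's hinged hold-down bar (rad): 0 = down across the cards, grows as it is lifted up and rearwards, stop at 1.5. The hinge is stiff (about 0.22 N m) and the bar (160 g) stays where it is left. Clear of the cards from about 1.2.
- bar_grip (a point): Place to hold the bar: middle of its round 10 mm cross rod (12 mm rubber sleeve, 26 mm long), which runs along dock y and can turn in a grip from above. When down: dock x = -35, y = 0, z = 104 mm, midway between two slots, in front of the card eyes, 22 mm over the card tops; rubber pads under it at the slots reach almost to the cards. 123 mm from the hinge axis.
- bar_axis (a point): A point on the bar's hinge axis (which runs along dock y), at dock x = 78, y = 0, z = 55 mm.
- rack: Free-standing hanging rack, 2.8 kg, not fixed: base plate 170 x 340 x 12 mm, two posts and a level rail 330 mm long (top 185 mm high, front face at rack x = 0) with three level pegs pointing to the rack's own -x. Origin: underside of the base on the bench, y along the rail, z up.
- peg_0 (a point): Middle of peg 0 (rack y = 130 mm), on the peg's axis, 45 mm in front of the rail and 170 mm above the bench; axes as the rack's. Peg 8 mm thick, free end 45 mm to -x from here, its last 7 mm bent 6 mm upwards (so the tip's highest point is 10 mm above the axis).
- peg_1 (a point): Middle of peg 1 (rack y = 0 mm), on the peg's axis, 45 mm in front of the rail and 170 mm above the bench; axes as the rack's. Peg 8 mm thick, free end 45 mm to -x from here, its last 7 mm bent 6 mm upwards (so the tip's highest point is 10 mm above the axis).
- peg_2 (a point): Middle of peg 2 (rack y = -130 mm), on the peg's axis, 45 mm in front of the rail and 170 mm above the bench; axes as the rack's. Peg 8 mm thick, free end 45 mm to -x from here, its last 7 mm bent 6 mm upwards (so the tip's highest point is 10 mm above the axis).
- card_a: Test card on its long edge (may be absent): framed circuit board 108 long (x) x 12 thick (y) x 70 mm high, about 150 g, a wire eye on the middle of its top edge. Origin: centre of the underside. Docked: in a slot, its x as the dock's x, its middle at dock x = 0 +-2 mm. Its 18 mm high top frame bar can be pinched across the 12 mm, 20 to 54 mm either side of the middle.
- eye_a (a point): Middle of the opening of card_a's eye, 83 mm above its underside, 13 mm above its top edge; axes as the card's; the hole runs along y. Opening 25 mm wide, 24 mm high (from 13 mm below to 11 mm above this point), outside 39 wide and 32 mm high, wire 7 mm. Hung on a peg, this point rests about 7 mm below the peg's axis.
- card_b: Test card on its long edge (may be absent): framed circuit board 108 long (x) x 12 thick (y) x 70 mm high, about 150 g, a wire eye on the middle of its top edge. Origin: centre of the underside. Docked: in a slot, its x as the dock's x, its middle at dock x = 0 +-2 mm. Its 18 mm high top frame bar can be pinched across the 12 mm, 20 to 54 mm either side of the middle.
- eye_b (a point): Middle of the opening of card_b's eye, 83 mm above its underside, 13 mm above its top edge; axes as the card's; the hole runs along y. Opening 25 mm wide, 24 mm high (from 13 mm below to 11 mm above this point), outside 39 wide and 32 mm high, wire 7 mm. Hung on a peg, this point rests about 7 mm below the peg's axis.
- card_c: Test card on its long edge (may be absent): framed circuit board 108 long (x) x 12 thick (y) x 70 mm high, about 150 g, a wire eye on the middle of its top edge. Origin: centre of the underside. Docked: in a slot, its x as the dock's x, its middle at dock x = 0 +-2 mm. Its 18 mm high top frame bar can be pinched across the 12 mm, 20 to 54 mm either side of the middle.
- eye_c (a point): Middle of the opening of card_c's eye, 83 mm above its underside, 13 mm above its top edge; axes as the card's; the hole runs along y. Opening 25 mm wide, 24 mm high (from 13 mm below to 11 mm above this point), outside 39 wide and 32 mm high, wire 7 mm. Hung on a peg, this point rests about 7 mm below the peg's axis.
- card_d: Test card on its long edge (may be absent): framed circuit board 108 long (x) x 12 thick (y) x 70 mm high, about 150 g, a wire eye on the middle of its top edge. Origin: centre of the underside. Docked: in a slot, its x as the dock's x, its middle at dock x = 0 +-2 mm. Its 18 mm high top frame bar can be pinched across the 12 mm, 20 to 54 mm either side of the middle.
- eye_d (a point): Middle of the opening of card_d's eye, 83 mm above its underside, 13 mm above its top edge; axes as the card's; the hole runs along y. Opening 25 mm wide, 24 mm high (from 13 mm below to 11 mm above this point), outside 39 wide and 32 mm high, wire 7 mm. Hung on a peg, this point rests about 7 mm below the peg's axis.
- meter: Bystander: black multimeter 140 x 75 x 32 mm lying flat; origin centre of its underside. Leave alone.
- tin: Bystander: flat round metal tin, 68 mm across, 30 mm high; origin centre of its underside. Leave alone.
- driver: Bystander: screwdriver lying on the bench. Leave alone.
Mind the look-alikes: they are no part of the job. Leave any purple look-alike of the card_a alone.

How it is judged:
On the way, in this order (a step that is already met when the one before it is completed fails the run):
1. the hold-down bar is lifted clear of the cards (beyond 1.1 rad) (value of joint bar above 1.1 rad), for 0.2 s.
2. every card hangs by its eye on a peg of its own (((x of eye_a in the frame of peg_0 between -0.042 and 0.042 m and y of eye_a in the frame of peg_0 between -0.013 and 0.013 m and z of eye_a in the frame of peg_0 between -0.018 and 0.003 m) or (x of eye_a in the frame of peg_1 between -0.042 and 0.042 m and y of eye_a in the frame of peg_1 between -0.013 and 0.013 m and z of eye_a in the frame of peg_1 between -0.018 and 0.003 m) or (x of eye_a in the frame of peg_2 between -0.042 and 0.042 m and y of eye_a in the frame of peg_2 between -0.013 and 0.013 m and z of eye_a in the frame of peg_2 between -0.018 and 0.003 m)) and ((x of eye_b in the frame of peg_0 between -0.042 and 0.042 m and y of eye_b in the frame of peg_0 between -0.013 and 0.013 m and z of eye_b in the frame of peg_0 between -0.018 and 0.003 m) or (x of eye_b in the frame of peg_1 between -0.042 and 0.042 m and y of eye_b in the frame of peg_1 between -0.013 and 0.013 m and z of eye_b in the frame of peg_1 between -0.018 and 0.003 m) or (x of eye_b in the frame of peg_2 between -0.042 and 0.042 m and y of eye_b in the frame of peg_2 between -0.013 and 0.013 m and z of eye_b in the frame of peg_2 between -0.018 and 0.003 m)) and ((x of eye_c in the frame of peg_0 between -0.042 and 0.042 m and y of eye_c in the frame of peg_0 between -0.013 and 0.013 m and z of eye_c in the frame of peg_0 between -0.018 and 0.003 m) or (x of eye_c in the frame of peg_1 between -0.042 and 0.042 m and y of eye_c in the frame of peg_1 between -0.013 and 0.013 m and z of eye_c in the frame of peg_1 between -0.018 and 0.003 m) or (x of eye_c in the frame of peg_2 between -0.042 and 0.042 m and y of eye_c in the frame of peg_2 between -0.013 and 0.013 m and z of eye_c in the frame of peg_2 between -0.018 and 0.003 m)) and ((x of eye_d in the frame of peg_0 between -0.042 and 0.042 m and y of eye_d in the frame of peg_0 between -0.013 and 0.013 m and z of eye_d in the frame of peg_0 between -0.018 and 0.003 m) or (x of eye_d in the frame of peg_1 between -0.042 and 0.042 m and y of eye_d in the frame of peg_1 between -0.013 and 0.013 m and z of eye_d in the frame of peg_1 between -0.018 and 0.003 m) or (x of eye_d in the frame of peg_2 between -0.042 and 0.042 m and y of eye_d in the frame of peg_2 between -0.013 and 0.013 m and z of eye_d in the frame of peg_2 between -0.018 and 0.003 m)) and distance between eye_a and eye_b above 0.09 m and distance between each of eye_a, eye_b and eye_c above 0.09 m and distance between each of eye_a, eye_b, eye_c and eye_d above 0.09 m), for 0.2 s.
3. the hold-down bar is swung back down (value of joint bar below 0.1 rad), for 0.2 s.
At the end, for the whole second after the job is handed in: Every card present hangs at rest by its eye on a peg (eye middle within 42 mm of the peg's middle along it, 13 mm sideways, and 18 mm below to 3 mm above its axis), no two on one peg; the rack stands upright; the hold-down bar is down (below 0.1 rad) (all of step 2 and linear speed of each of card_a, card_b, card_c, card_d below 0.05 m/s and value of joint bar below 0.1 rad and angle between rack's own z axis and vertical below 0.1 rad); the robot touches nothing.
It fails at once if the multimeter is pushed more than 30 mm (distance of meter from where it was at the start of the episode above 0.03 m).
It fails at once if the tin is pushed more than 30 mm (distance of tin from where it was at the start of the episode above 0.03 m).
It fails at once if the screwdriver is pushed more than 30 mm (distance of driver from where it was at the start of the episode above 0.03 m).
Of card_a, card_b, card_c, card_d only 2 to 3 are there at a start; the rules pass over those that are not, and their reading is None.
At some moment in a run one of rack may be knocked a few centimetres aside while the robot is not near it.
It also fails if it takes over 210 s, if anything falls off the work surface, if the arm or the gripper's body presses on something with over 40 N, if the wrist force passes 120 N, or if a joint passes its speed limit or range.

ROBOT

A 7-joint arm with a two-finger parallel gripper is mounted at the origin on the work surface. World frame = base frame: x ahead of the robot, y to its left, z up, the work surface at z = 0. Lengths are in m, angles in rad, forces in N, time in s.
With the tool pointing down it reaches from about 0.4 to 0.875 m from the base axis. Payload 19.3 kg.
Tool frame: the origin (TCP) lies at the very end of the fingers, on their centre line; the grasp point (between the pads) lies 19 mm behind it (env.hold_point_z is the distance from the TCP to the grasp point, in m); z points along the fingers, y is the direction in which the jaws open and shut (so a half turn about z gives the same grasp; the last joint's range is limited). The gripper opens to 85 mm and grips with 20 to 120 N. Pads are 22 mm wide; open, the fingers measure 114 mm over their backs; the gripper's body (76 mm by 85 mm) begins 54 mm behind the grasp point. The pads swing forward as they close: fully open they stand 13 mm farther back than shut.
Start: joints at [1.28, 0.521, -0.036, 1.599, 0.021, 1.021, -0.113], TCP at [0.137, -0.61, 0.231] pointing down, gripper open.
Joint ranges: [-2.91, 2.91], [-0.3, 2.13], [-1.5, 1.42], [0.17, 2.43], [-1.26, 4.41], [0.16, 1.93], [-2.52, 2.52]. Speed limits (rad/s): [1.89, 1.89, 2.39, 2.39, 3.01, 3.01, 3.01].

INTERFACE

Orientations are given as a unit quaternion [w, x, y, z].
In Python, from rig import env gives the robot as it stands.
- The arm moves only by the shell command python3 -m crank 'ROWS' [FORCE]. ROWS is JSON, a list of rows, each a list of 7 numbers: the shift along the world's x, y, z in units of 30 mm (1.0 is 30 mm), then the turn, a rotation vector about the world's x, y, z in units of 6 degrees (1.0 is 6 degrees), then the opening, from -1 (shut) to 1 (fully open). A call has 1 to 12 rows; each row shifts and turns the commanded pose from where the row before left it; what a row does not reach is not made up. A row lasts 1/10 s, in which the tool goes at most 50 mm and 8.59 degrees, less where a joint would pass 70% of its speed; a pose out of reach is approached as far as the arm can. A call is refused whole if a number of a shift passes 1 or a number of a turn 1, either way. A call with a gripper value outside its range is refused whole. The fingers move at their own pace and stop on an object; FORCE is the grip in N (left out, the last holds). Time passes only in rows, so rows that do not move let the fingers close. It gives the time, the measured TCP pose, the force and the opening at its end, in the units of the state.
- env.state(): the state, without advancing time (a new reading comes with each control period).
- env.get_image(name): name is "scene" or "top"; returns (picture, depth): 420x560x3 uint8, red, green, blue; 420x560 float32, m along the optical axis (not along the pixel's ray), 0 where there is no reading.
- env.camera_info(name): a dict with "fx", "fy", "cx", "cy" (pixels), "T" (4x4, takes a point from camera to world coordinates). Camera axes: x right, y up, looking along -z (the intrinsics and any distortion apply to the point x, -y, -z); pixel columns grow to the right and rows downward; lengths in m; the calibration is good to about 2 mm. A picture is of the moment at which its call begins. camera_info takes no time and is no camera call.
- env.finish_job(): hands the job in, once; it reports no verdict.
The state is a dict: "t": time; "joints": joint angles; "qd": joint speeds; "joint_efforts": joint torques, N m; "ee_pos": TCP position; "orientation": TCP orientation; "force": force on the tool from outside, world axes, zero at the start; "wrist_torque": the same for the moment, N m; "width": finger opening in m.
Only numpy, scipy, OpenCV 4.12 (cv2) and the standard library are available. Lean on these libraries where they do the work, as an engineer would, in place of code of your own. Each camera call takes 0.05 s, during which the arm holds its last target.

## Working session

There is one attempt and no reset: what is moved stays moved. The work goes in short steps, Python scripts to look and compute and a shell command to move; the robot and the scene stay as the last step left them, time stands still between calls to the robot, and variables do not carry over. Pictures are saved under pics/ and viewed, and the job is handed in when it is done.

```bash
ls; mkdir -p pics; python3 - <<'E'
from rig import env
import cv2,numpy as np
print(env.state()); print(env.hold_point_z)
for n in("scene","top"):
    im,d=env.get_image(n); cv2.imwrite(f"pics/{n}0.png",im[:,:,::-1]); np.savez(f"pics/{n}0.npz",im=im,d=d); print(env.camera_info(n))
E
```

```text
pics
{'t': 0.0, 'joints': array([ 1.27984169,  0.52202504, -0.0363    ,  1.59997358,  0.02119006,
        1.02112656, -0.11281893]), 'qd': array([ 5.79156885e-04,  3.96103875e-05,  3.70312587e-04, -7.00860111e-04,
        1.08228379e-03,  1.70236917e-03,  3.69898292e-04]), 'joint_efforts': array([ 3.92900183e-04, -9.27100325e+01,  1.97938152e+00, -3.69925511e+01,
        1.77549210e-02,  7.90971302e-03,  4.38631309e-05]), 'ee_pos': array([ 0.13673243, -0.60952044,  0.23073151]), 'orientation': array([-5.63980182e-04,  9.93917663e-01,  1.10124248e-01, -1.06509899e-04]), 'force': array([ 0.4803447 ,  0.29083765, -0.68690796]), 'wrist_torque': array([ 0.00752093,  0.00515921, -0.05539195]), 'width': 0.08506345626282658}
0.0187
{'fx': 516.2846026112395, 'fy': 516.2846026112395, 'cx': 276.96657624780215, 'cy': 209.95737120363114, 'T': array([[ 0.44801197, -0.61185273,  0.65186004,  1.37749843],
       [ 0.89401077,  0.30213571, -0.3308455 , -0.34846608],
       [ 0.00547853,  0.73099264,  0.68236335,  0.98861688],
       [ 0.        ,  0.        ,  0.        ,  1.        ]])}
{'fx': 409.13963892972686, 'fy': 409.13963892972686, 'cx': 280.55435829671256, 'cy': 203.46843276017765, 'T': array([[ 0.00951096,  0.98755555, -0.15698271,  0.38187669],
       [-0.99984987,  0.00711813, -0.01579776,  0.06552115],
       [-0.01448374,  0.15710939,  0.98747499,  1.16874381],
       [ 0.        ,  0.        ,  0.        ,  1.        ]])}
```

View pics/scene0.png

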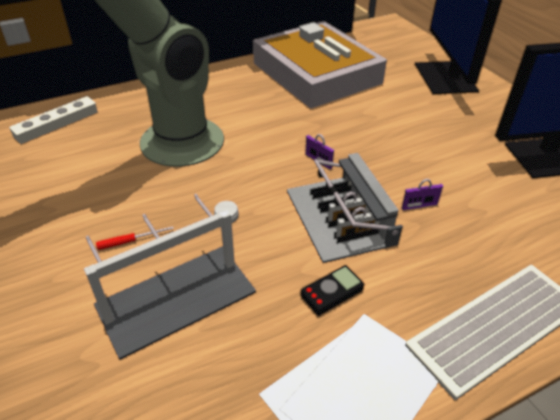

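View pics/top0.png

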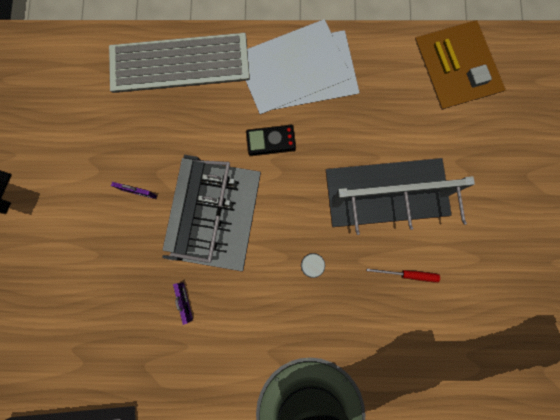

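```bash
cat > h.py <<'E'
import numpy as np,cv2
from rig import env
def look(n,tag):
    im,d=env.get_image(n); np.savez(f"pics/{n}{tag}.npz",im=im,d=d); return im,d
def load(n,tag):
    z=np.load(f"pics/{n}{tag}.npz"); return z['im'],z['d']
def crop(n,tag,x0,y0,w,h,out,im=None):
    if im is None: im=load(n,tag)[0]
    s=min(800/w,600/h); c=cv2.resize(im[y0:y0+h,x0:x0+w],None,fx=s,fy=s,interpolation=cv2.INTER_CUBIC)
    cv2.imwrite("pics/"+out+".png",c[:,:,::-1]); print("scale",s)
def cam(n): return env.camera_info(n)
def ray(n,u,v):
    c=cam(n);T=c['T'];d=T[:3,:3]@np.array([(u-c['cx'])/c['fx'],-(v-c['cy'])/c['fy'],-1.]);return T[:3,3],d
def onz(n,u,v,z):
    o,d=ray(n,u,v);return o+d*(z-o[2])/d[2]
def proj(n,p):
    c=cam(n);T=c['T'];q=T[:3,:3].T@(np.asarray(p,float)-T[:3,3]);return np.array([c['cx']+c['fx']*q[0]/-q[2],c['cy']-c['fy']*q[1]/-q[2]])
def cloud(n,d):
    c=cam(n);T=c['T'];v,u=np.mgrid[:d.shape[0],:d.shape[1]]
    P=np.stack([(u-c['cx'])/c['fx']*d,-(v-c['cy'])/c['fy']*d,-d],-1);return P@T[:3,:3].T+T[:3,3]
E
python3 - <<'E'
from h import *
crop("top",0,150,140,130,140,"topdock0"); crop("top",0,310,140,180,100,"toprack0")
crop("scene",0,280,120,170,150,"scdock0"); crop("scene",0,70,180,200,170,"scrack0")
E
```

```text
scale 4.285714285714286
scale 4.444444444444445
scale 4.0
scale 3.5294117647058822
```

View pics/topdock0.png

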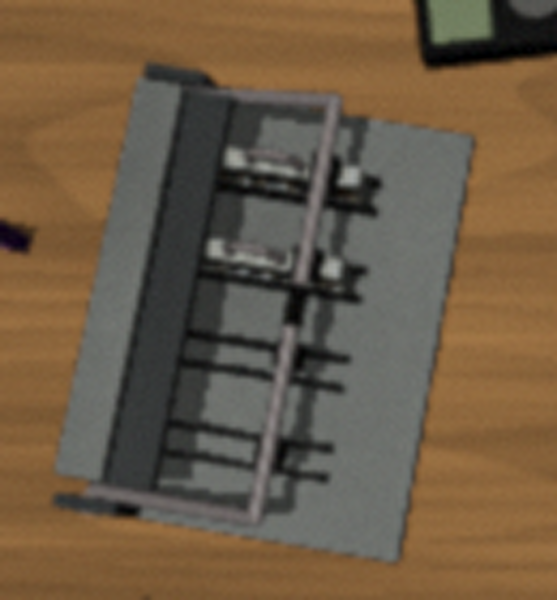

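View pics/toprack0.png

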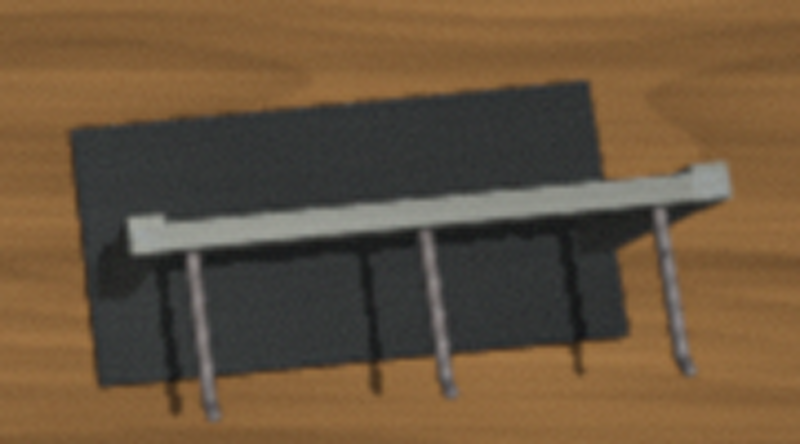

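View pics/scdock0.png

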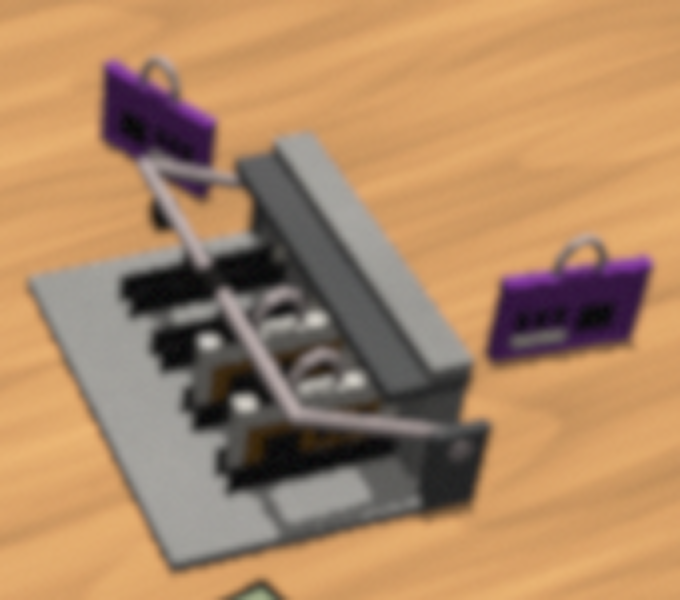

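View pics/scrack0.png

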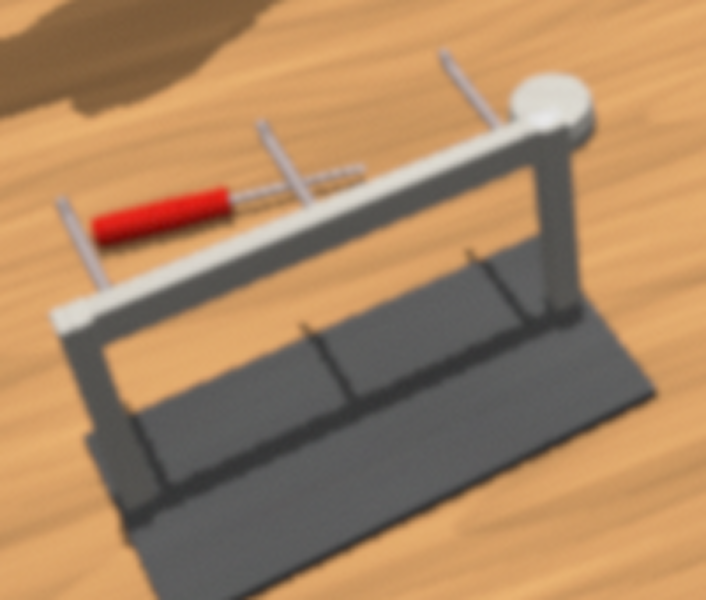

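```bash
cat > fit.py <<'E'
from h import *
from scipy.optimize import least_squares
def fit(obs,x0):
    # obs: (cam,(u,v),(px,py,pz))
    def P(q,p): c,s=np.cos(q[2]),np.sin(q[2]); return [q[0]+c*p[0]-s*p[1],q[1]+s*p[0]+c*p[1],p[2]]
    f=lambda q: np.concatenate([proj(n,P(q,p))-uv for n,uv,p in obs])
    r=least_squares(f,x0,loss='soft_l1'); print("pose",r.x.round(4)); print(f(r.x).reshape(-1,2).round(1).tolist()); return r.x
E
python3 - <<'E'
from fit import *
t=lambda x,y:(150+x/4.2857,140+y/4.2857); s=lambda x,y:(280+x/4,120+y/4)
obs=[("top",t(475,133),(-.115,-.145,.012)),("top",t(400,560),(-.115,.145,.012)),("top",t(297,305),(-.035,0,.104)),
("scene",s(30,282),(-.115,.145,.012)),("scene",s(175,568),(-.115,-.145,.006)),("scene",s(217,280),(-.035,0,.104))]
fit([o for o in obs if o[0]=="top"],[.45,.3,1.4]); fit([o for o in obs if o[0]!="top"],[.45,.3,1.4]); q=fit(obs,[.45,.3,1.4])
t=lambda x,y:(310+x/4.4444,140+y/4.4444); s=lambda x,y:(70+x/3.5294,180+y/3.5294)
obs=[("top",t(210,415),(-.09,.13,.177)),("top",t(450,393),(-.09,0,.177)),("top",t(688,370),(-.09,-.13,.177)),
("top",t(194,255),(0,.13,.17)),("top",t(425,233),(0,0,.17)),("top",t(658,210),(0,-.13,.17)),
("scene",s(62,204),(-.09,-.13,.177)),("scene",s(263,125),(-.09,0,.177)),("scene",s(445,53),(-.09,.13,.177))]
fit([o for o in obs if o[0]=="top"],[.45,-.25,0]); fit([o for o in obs if o[0]!="top"],[.45,-.25,0]); q=fit(obs,[.45,-.25,0])
print("tin",onz("top",313,265,.03))
E
```

```text
pose [0.5351 0.278  1.4187]
[[-0.1, -0.1], [-0.0, 0.2], [0.1, -0.1]]
pose [0.5379 0.2833 1.4169]
[[-0.4, -1.8], [0.1, 0.2], [0.2, 0.6]]
pose [0.5359 0.2806 1.4238]
[[-1.2, -0.6], [-0.6, -0.3], [-0.8, -0.5], [-1.8, -1.6], [-0.7, 0.2], [-1.1, 0.5]]
pose [ 0.5705 -0.2269  0.1005]
[[0.7, -0.1], [0.2, -0.1], [0.1, 0.1], [-0.6, -0.1], [-0.2, -0.0], [-0.2, 0.3]]
pose [ 0.5746 -0.2238  0.1085]
[[0.3, -0.1], [-0.2, 0.1], [-0.1, 0.1]]
pose [ 0.5713 -0.2262  0.0993]
[[0.3, -0.5], [-0.2, -0.4], [-0.2, -0.1], [-0.9, -0.5], [-0.5, -0.3], [-0.6, 0.1], [-0.9, -1.2], [-1.3, -0.7], [-1.0, -0.2]]
tin [ 0.39224424 -0.00710968  0.03      ]
```

```bash
python3 -m crank '[[0.9,0.9,0.4,0,0,1,0],[0.9,0.9,0.4,0,0,1,0],[0.9,0.9,0.4,0,0,1,0],[0.9,0.9,0.4,0,0,1,0],[0.9,0.9,0.4,0,0,1,0],[0.9,0.9,0.4,0,0,1,0],[0.9,0.9,0.4,0,0,1,0],[0.9,0.9,0.4,0,0,1,0],[0.9,0.9,0.2,0,0,1,0],[0.9,0.9,0,0,0,1,0],[0.9,0.9,0,0,0,1,0],[0.9,0.9,0,0,0,1,0]]' 60; python3 -m crank '[[0.2,1,0,0,0,1,0],[0.2,1,0,0,0,1,0],[0.2,1,0,0,0,1,0],[0.2,1,0,0,0,1,0],[0.2,1,0,0,0,1,0],[0.2,1,0,0,0,1,0],[0.2,1,0,0,0,1,0],[0.2,1,0,0,0,1,0],[0.2,1,0,0,0,1,0],[0.2,1,0,0,0,1,0],[0.2,1,0,0,0,1,0],[0.1,1,0,0,0,1,0]]'
```

```text
t: 1.3
ee_pos: [0.4616, -0.2846, 0.3332]
orientation: [-0.0, 0.738, 0.675, -0.0]
force: [1.0, -0.7, -0.4]
width: 0.0423
t: 2.5
ee_pos: [0.53, 0.0753, 0.3331]
orientation: [-0.0, 0.2, 0.98, -0.0]
force: [0.3, -0.7, -0.1]
width: 0.0428
```

```bash
python3 -m crank '[[0,1,-0.6,0,0,0.6,0],[0,1,-0.6,0,0,0.6,0],[0,1,-0.6,0,0,0.6,0],[0,1,-0.6,0,0,0.6,0],[0,1,-0.6,0,0,0,0],[0,0.65,-0.6,0,0,0,0],[0,0,-0.6,0,0,0,0],[0,0,-0.6,0,0,0,0],[0,0,0,0,0,0,0],[0,0,0,0,0,0,0]]'; python3 - <<'E'
from h import *
look("top",1);look("scene",1)
crop("top",1,170,130,120,130,"top1"); crop("scene",1,270,100,160,140,"sc1")
print(env.state()['ee_pos'],env.state()['orientation'])
E
```

```text
t: 3.5
ee_pos: [0.5298, 0.2437, 0.1896]
orientation: [-0.0, 0.078, 0.997, -0.0]
force: [0.7, 0.6, 0.2]
width: 0.0427
scale 4.615384615384615
scale 4.285714285714286
[0.53022626 0.24379991 0.19025363] [4.75446513e-04 7.81879561e-02 9.96938483e-01 2.78642910e-04]
```

View pics/top1.png

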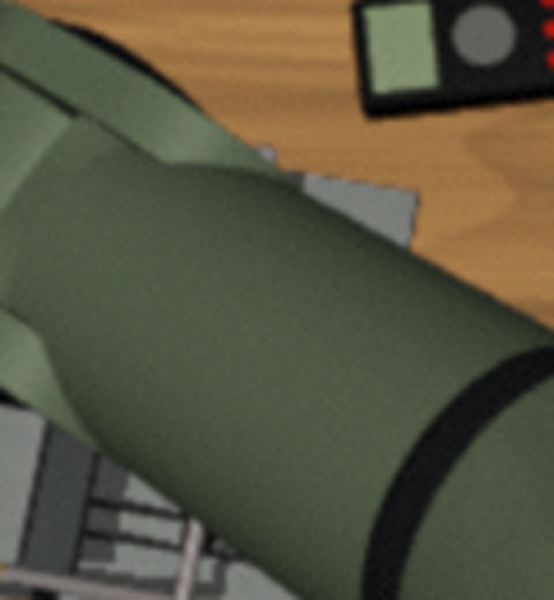

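View pics/sc1.png

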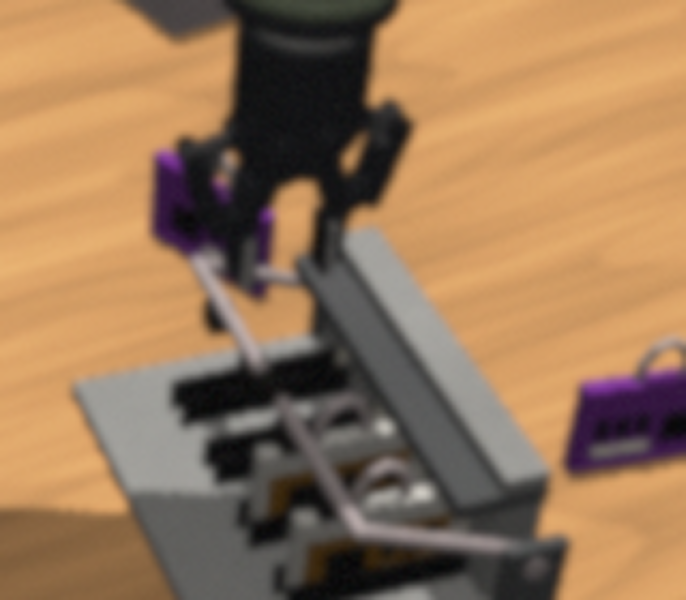

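```bash
python3 - <<'E'
from h import *
p=np.array([.5300,.2437,.1899]); dx=np.array([np.cos(1.415),np.sin(1.415),0])
for dz in(0,.005,.01):
  for k in(-.021,0,.021):
    u=proj("scene",p+[0,0,dz]+k*dx); print(dz,k,(u-[270,100])*4.2857)
print("sleeve",onz("scene",270+272/4.2857,100+380/4.2857,.104))
E
```

```text
0 -0.021 [245.0541095  283.52391046]
0 0 [278.49180655 276.89961342]
0 0.021 [311.6853374  270.32368782]
0.005 -0.021 [245.67253933 276.73322614]
0.005 0 [279.19640296 270.11635849]
0.005 0.021 [312.47482611 263.54793536]
0.01 -0.021 [246.2942613  269.90639227]
0.01 0 [279.9047364  263.29712659]
0.01 0.021 [313.26848674 256.73637761]
sleeve [0.52486128 0.25041398 0.104     ]
```

```bash
python3 -m crank '[[0,0,-0.7,0,0,0,0],[0,0,-0.7,0,0,0,0],[0,0,-0.7,0,0,0,0],[0,0,-0.7,0,0,0,0],[0,0,-0.65,0,0,0,0],[0,0,0,0,0,0,0],[0,0,0,0,0,-0,-0.8],[0,0,0,0,0,0,-1],[0,0,0,0,0,0,-1],[0,0,0,0,0,0,-1],[0,0,0,0,0,0,-1]]' 40; python3 - <<'E'
import numpy as np
R=.1232; p0=np.arctan2(49,113); d=np.array([np.cos(1.4187),np.sin(1.4187)])
pr=None
for i,a in enumerate(np.linspace(0,1.42,24)):
    x=-R*np.cos(p0+a); z=R*np.sin(p0+a); w=np.array([*(x*d),z])/.03
    if pr is not None: print(i,round(a,2),(w-pr).round(2))
    pr=w
E
```

```text
t: 4.7
ee_pos: [0.5308, 0.2461, 0.0876]
orientation: [0.001, 0.078, 0.997, 0.002]
force: [3.1, 10.9, -3.0]
width: 0.0107
1 0.06 [0.02 0.11 0.23]
2 0.12 [0.02 0.12 0.22]
3 0.19 [0.02 0.13 0.21]
4 0.25 [0.02 0.15 0.21]
5 0.31 [0.02 0.16 0.2 ]
6 0.37 [0.03 0.17 0.19]
7 0.43 [0.03 0.18 0.17]
8 0.49 [0.03 0.19 0.16]
9 0.56 [0.03 0.2  0.15]
10 0.62 [0.03 0.21 0.14]
11 0.68 [0.03 0.22 0.12]
12 0.74 [0.03 0.23 0.11]
13 0.8 [0.04 0.23 0.1 ]
14 0.86 [0.04 0.24 0.08]
15 0.93 [0.04 0.24 0.07]
16 0.99 [0.04 0.25 0.05]
17 1.05 [0.04 0.25 0.04]
18 1.11 [0.04 0.25 0.02]
19 1.17 [0.04 0.25 0.  ]
20 1.23 [ 0.04  0.25 -0.01]
21 1.3 [ 0.04  0.25 -0.03]
22 1.36 [ 0.04  0.25 -0.04]
23 1.42 [ 0.04  0.24 -0.06]
```

```bash
python3 -m crank '[[0.03,0.21,0.23,0,0,0,-1],[0.02,0.12,0.22,0,0,0,-1],[0.02,0.13,0.21,0,0,0,-1],[0.02,0.15,0.21,0,0,0,-1],[0.02,0.16,0.2,0,0,0,-1],[0.03,0.17,0.19,0,0,0,-1],[0.03,0.18,0.17,0,0,0,-1],[0.03,0.19,0.16,0,0,0,-1],[0.03,0.2,0.15,0,0,0,-1],[0.03,0.21,0.14,0,0,0,-1],[0.03,0.22,0.12,0,0,0,-1],[0.03,0.23,0.11,0,0,0,-1]]'
```

```text
t: 5.9
ee_pos: [0.5405, 0.3072, 0.1513]
orientation: [0.001, 0.079, 0.997, -0.001]
force: [2.4, -5.5, 3.6]
width: 0.011
```

```bash
python3 -m crank '[[0.04,0.23,0.1,0,0,0,-1],[0.04,0.24,0.08,0,0,0,-1],[0.04,0.24,0.07,0,0,0,-1],[0.04,0.25,0.05,0,0,0,-1],[0.04,0.25,0.04,0,0,0,-1],[0.04,0.25,0.02,0,0,0,-1],[0.04,0.25,0,0,0,0,-1],[0.04,0.25,-0.01,0,0,0,-1],[0.04,0.25,-0.03,0,0,0,-1],[0.04,0.25,-0.04,0,0,0,-1],[0.03,0.18,-0.05,0,0,0,-1],[0,0,0,0,0,0,-1]]'
```

```text
t: 7.1
ee_pos: [0.5531, 0.3891, 0.1566]
orientation: [0.001, 0.078, 0.997, 0.001]
force: [6.0, 0.3, 1.6]
width: 0.011
```

```bash
python3 -m crank '[[0,0,0,0,0,0,-0.3],[0,0,0,0,0,0,-0.3],[0,0,0,0,0,0,-0.3],[0,0,0.5,0,0,0,-0.2],[0,0,1,0,0,0,-0.2],[0,0,1,0,0,0,-0.2],[0,-0.3,0.2,0,0,-1,0],[0.2,-0.7,0,0,0,-1,0],[0.3,-0.7,0,0,0,-1,0],[0.3,-0.7,0,0,0,-1,0],[0.3,-0.7,0,0,0,-1,0],[0.3,-0.7,0,0,0,-1,0]]' ;python3 -m crank '[[0.4,-0.7,0,0,0,-1,0],[0.3,-0.7,0,0,0,-1,0],[0.1,-0.1,0,0,0,-1,0],[0,0,0,0,0,-1,0],[0,0,0,0,0,-1,0],[0,0,0,0,0,-1,0],[0,0,0,0,0,-1,0],[0,0,0,0,0,-1,0],[0,0,0,0,0,-1,0],[0,0,0,0,0,0,0]]'; python3 - <<'E'
from h import *
look("top",2);look("scene",2)
crop("scene",2,270,100,160,140,"sc2")
print(env.state()['ee_pos'],env.state()['orientation'])
E
```

```text
t: 8.3
ee_pos: [0.5946, 0.2733, 0.2383]
orientation: [0.0, 0.384, 0.923, 0.0]
force: [0.1, -0.4, 0.4]
width: 0.0424
t: 9.3
ee_pos: [0.6183, 0.2295, 0.2382]
orientation: [0.0, 0.761, 0.649, 0.0]
force: [-0.9, 0.3, 0.5]
width: 0.0427
scale 4.285714285714286
[0.61831192 0.22931825 0.23778738] [6.04216237e-06 7.58965906e-01 6.51130279e-01 3.35974520e-04]
```

View pics/sc2.png

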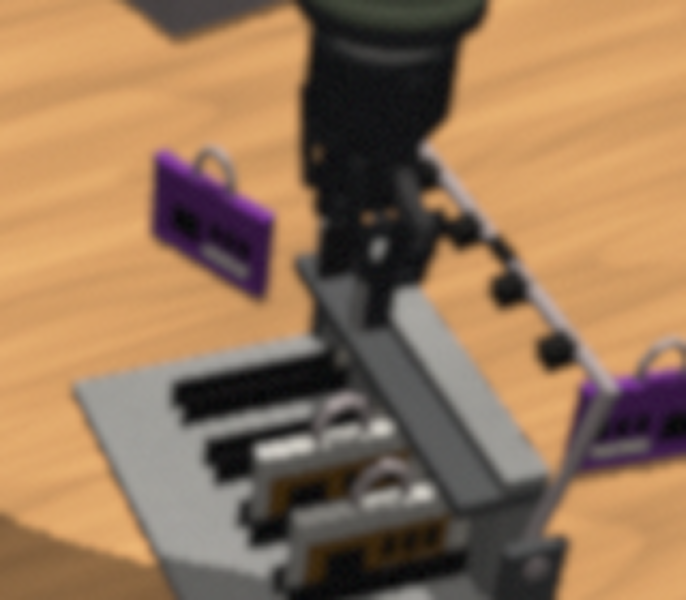

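```bash
python3 -m crank '[[0,0,-0.9,0,0,0,0],[0,0,-0.9,0,0,0,0],[0,0,-0.9,0,0,0,0],[0.03,0.03,-0.9,0,0,0,0],[0,0,-0.9,0,0,0,0],[0,0,-0.9,0,0,0,0],[0,0,-0.5,0,0,0,0],[0,0,-0.2,0,0,0,0],[0,0,0,0,0,0,0],[0,0,0,0,0,0,-0.5],[0,0,0,0,0,0,-0.6],[0,0,0,0,0,0,-0.6]]' 60; python3 - <<'E'
from h import *
look("scene",3)
crop("scene",3,270,100,160,140,"sc3")
E
```

```text
t: 10.6
ee_pos: [0.6197, 0.23, 0.0549]
orientation: [0.0, 0.76, 0.65, 0.001]
force: [-0.3, -0.5, -0.1]
width: 0.0172
scale 4.285714285714286
```

View pics/sc3.png

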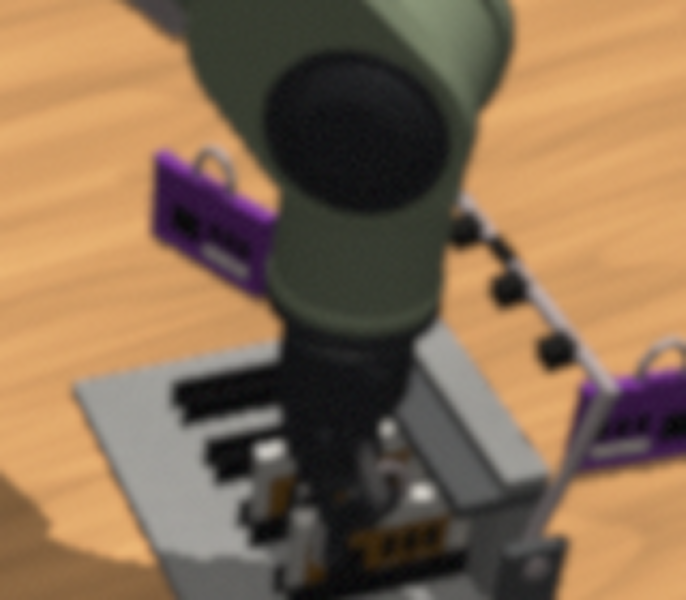

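Fingers straddle the near card (finger at about pixel (340,520) of the crop). Close fully.

```bash
python3 -m crank '[[0,0,0,0,0,0,-0.8],[0,0,0,0,0,0,-1],[0,0,0,0,0,0,-1],[0,0,0,0,0,0,-1]]' 60; python3 -c "
import numpy as np
d=np.array([np.cos(1.421),np.sin(1.421)]);print(-d*45/30)"
```

```text
t: 11.05
ee_pos: [0.6196, 0.2299, 0.0547]
orientation: [0.0, 0.76, 0.65, 0.0]
force: [-0.5, -1.8, 6.2]
width: 0.0111
[-0.22385511 -1.48320224]
```

```bash
python3 -m crank '[[-0.03,-0.2,0.03,0,0,0,-1],[-0.045,-0.3,0,0,0,0,-1],[-0.045,-0.3,0,0,0,0,-1],[-0.045,-0.3,0,0,0,0,-1],[-0.045,-0.3,0,0,0,0,-1],[-0.045,-0.3,0,0,0,0,-1],[0,0,0,0,0,0,-1],[0,0,0.5,0,0,0,-1],[0,0,1,0,0,0,-1],[0,0,1,0,0,0,-1],[0,0,1,0,0,0,-1],[0,0,1,0,0,0,-1]]'; python3 - <<'E'
from h import *
look("scene",4);look("top",4)
crop("scene",4,230,60,200,180,"sc4"); crop("top",4,150,100,340,200,"tp4")
E
```

```text
t: 12.25
ee_pos: [0.6114, 0.1797, 0.1924]
orientation: [-0.0, 0.76, 0.65, 0.0]
force: [-0.3, -0.5, -1.1]
width: 0.0109
scale 3.3333333333333335
scale 2.3529411764705883
```

View pics/sc4.png

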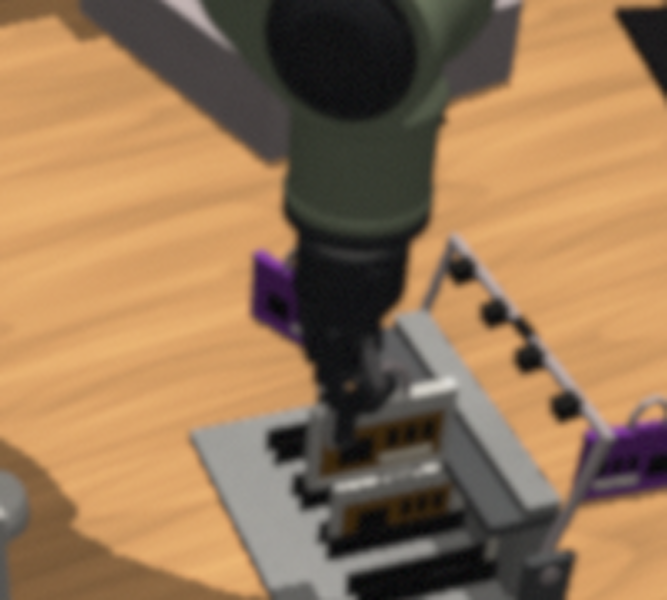

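View pics/tp4.png

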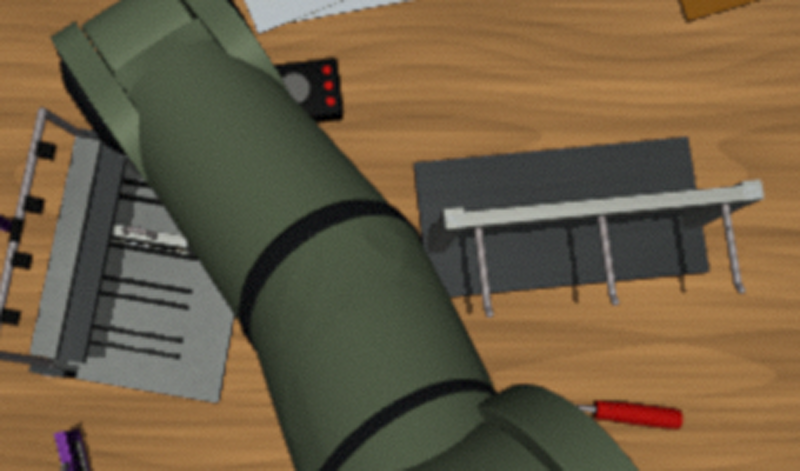

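```bash
python3 -m crank '[[-0.1,-0.4,0.5,0,0,0,-1],[-0.3,-0.7,0.6,0,0,0.2,-1],[-0.3,-0.9,0.6,0,0,0.2,-1],[-0.3,-0.9,0.6,0,0,0.2,-1],[-0.3,-0.9,0.3,0,0,0.2,-1],[-0.3,-0.9,0,0,0,0.2,-1],[-0.3,-0.9,0,0,0,0.2,-1],[-0.3,-0.9,0,0,0,0.2,-1],[-0.3,-0.9,0,0,0,0.2,-1],[-0.3,-0.9,0,0,0,0.2,-1],[-0.3,-0.9,0,0,0,0.2,-1],[-0.3,-0.9,0,0,0,0.2,-1]]'; python3 -m crank '[[-0.3,-0.9,0,0,0,0.2,-1],[-0.3,-0.9,0,0,0,0.03,-1],[-0.3,-0.9,0,0,0,0,-1],[-0.3,-0.9,0,0,0,0,-1],[-0.3,-0.9,0,0,0,0,-1],[-0.3,-0.9,0,0,0,0,-1],[-0.2,-0.9,0,0,0,0,-1],[0,-0.9,0,0,0,0,-1],[0,-0.9,0,0,0,0,-1],[0,-0.9,0,0,0,0,-1],[0,-0.4,0,0,0,0,-1],[0,0,0,0,0,0,-1]]'
```

```text
t: 13.55
ee_pos: [0.5086, -0.1254, 0.2683]
orientation: [-0.0, 0.68, 0.733, -0.0]
force: [0.4, -0.9, -1.0]
width: 0.011
t: 14.75
ee_pos: [0.4488, -0.4072, 0.2677]
orientation: [-0.0, 0.672, 0.74, -0.0]
force: [-0.7, -0.1, -1.2]
width: 0.011
```

```bash
python3 -m crank '[[0,0.09,-0.8,0,0,0,-1],[0,0,-0.8,0,0,0,-1],[0,0,-0.8,0,0,0,-1],[0,0,-0.8,0,0,0,-1],[0,0,-0.8,0,0,0,-1],[0,0,-0.45,0,0,0,-1],[0,0,0,0,0,0,-1],[0,0,0,0,0,0,-1]]'; python3 - <<'E'
from h import *
print(env.state()['ee_pos'])
look("scene",5);look("top",5)
crop("scene",5,60,120,150,130,"sc5"); crop("top",5,360,150,160,120,"tp5")
E
```

```text
t: 15.55
ee_pos: [0.45, -0.4031, 0.1353]
orientation: [0.0, 0.671, 0.741, 0.0]
force: [0.3, -0.7, -0.8]
width: 0.0111
[ 0.4500459  -0.40313404  0.13528559]
scale 4.615384615384615
scale 5.0
```

View pics/sc5.png

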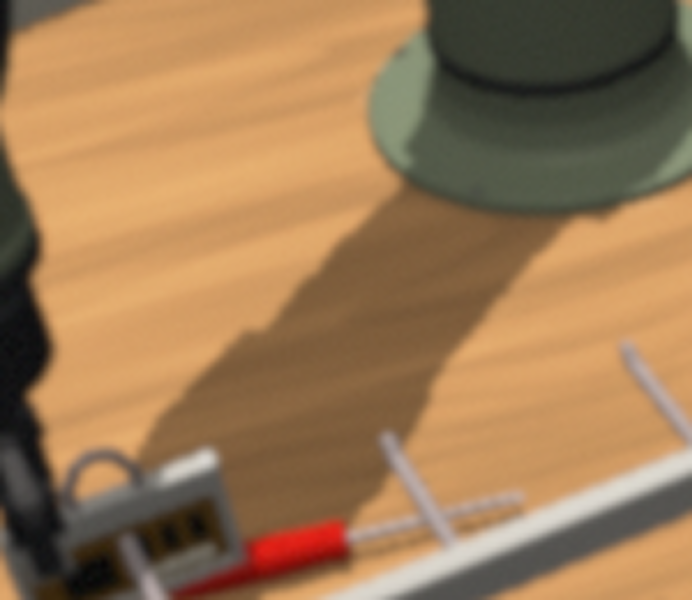

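View pics/tp5.png

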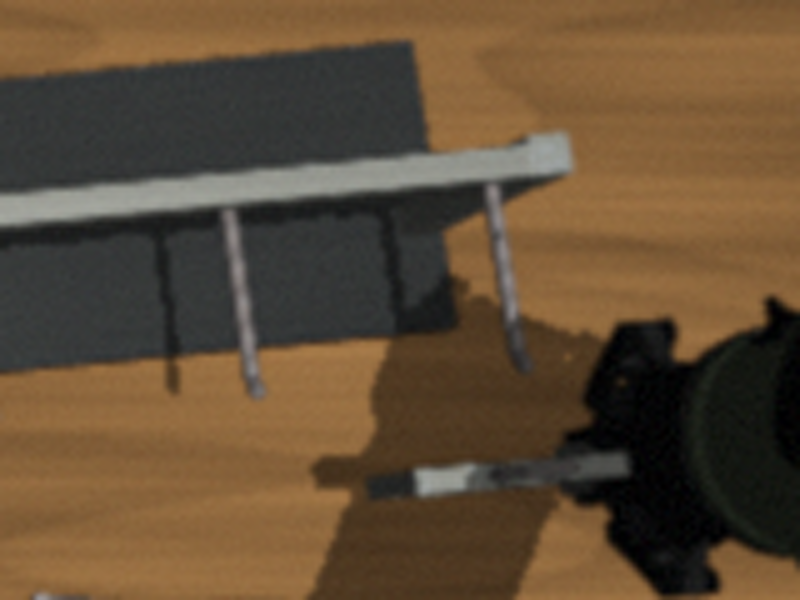

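```bash
python3 - <<'E'
from h import *
p=np.array([.450,-.4031,.1353]); a=2*np.arctan2(.741,.671); d=np.array([np.cos(a),np.sin(a),0])
E=p+.037*d+[0,0,.0403]; print(E)
for nm,q in [("eye",E),("eyetop",E+[0,0,.0145]),("L",E-.0195*d),("R",E+.0195*d),("c+54",E+.054*d-[0,0,.013]),("c-54",E-.054*d-[0,0,.013]),("TCP",p)]:
    print(nm,((proj("scene",q)-[60,120])*4.615).round(), ((proj("top",q)-[360,150])*5).round())
crop("top",5,420,220,80,40,"tp5b")
crop("scene",5,60,200,60,50,"sc5b")
E
```

```text
[ 0.44634044 -0.36628142  0.1756    ]
eye [ 99. 477.] [532. 466.]
eyetop [ 92. 455.] [545. 464.]
L [ 59. 492.] [572. 462.]
R [139. 462.] [491. 469.]
c+54 [214. 455.] [410. 477.]
c-54 [ -6. 538.] [630. 457.]
TCP [ 45. 564.] [570. 464.]
scale 10.0
scale 12.0
```

View pics/tp5b.png

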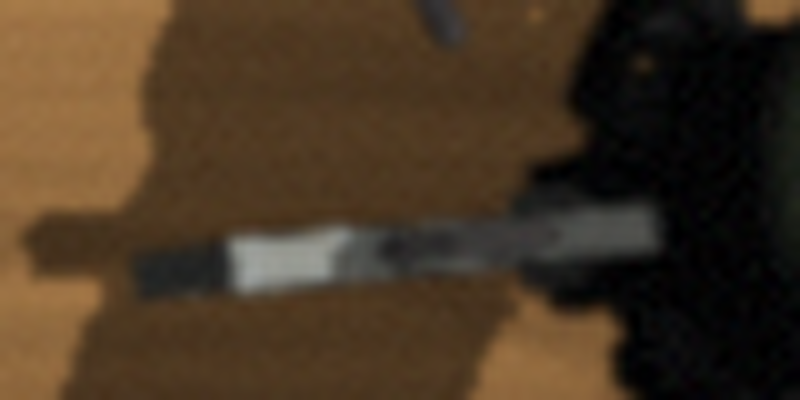

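View pics/sc5b.png

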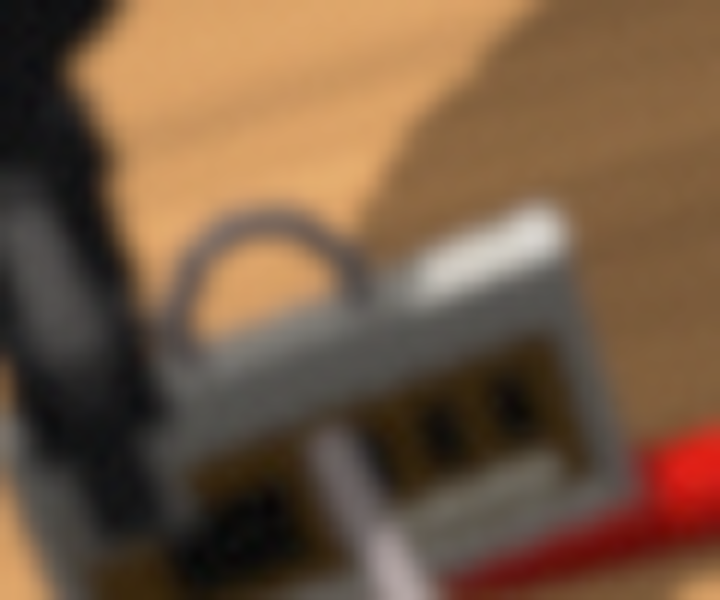

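```bash
python3 - <<'E'
from h import *
for yaw in(.1,):
  R=np.array([[np.cos(yaw),np.sin(yaw)],[-np.sin(yaw),np.cos(yaw)]])
  E0=np.array([.4463,-.3663])
  tip=onz("top",360+526/5,150+365/5,.177)[:2]; print("top rel",R@(tip-E0), tip)
  for z in(.173,.178):
    tip=onz("scene",60+325/12,200+437/12,z)[:2]; eye=onz("scene",82.3,223.6,.1755)[:2]
    print("scene rel",z,R@(tip-eye),tip,eye)
E
```

```text
top rel [ 0.04838117 -0.00455805] [ 0.49489451 -0.36600522]
scene rel 0.173 [ 0.04228449 -0.00298938] [ 0.49020551 -0.36365791] [ 0.44783382 -0.36490487]
scene rel 0.178 [ 0.04770601 -0.00343975] [ 0.49564491 -0.36356478] [ 0.44783382 -0.36490487]
```

```bash
python3 -m crank '[[0.2,-0.1,-0.05,0,0,0,-1],[0.25,0.025,0,0,0,0,-1],[0.25,0.025,0,0,0,0,-1],[0.25,0.025,0,0,0,0,-1],[0.25,0.025,0,0,0,0,-1],[0.25,0.025,0,0,0,0,-1],[0.25,0.025,0,0,0,0,-1],[0.25,0.025,0,0,0,0,-1],[0.25,0.025,0,0,0,0,-1],[0,0,0,0,0,0,-1]]'; python3 - <<'E'
from h import *
print(env.state()['ee_pos'])
look("scene",6);look("top",6)
crop("scene",6,60,200,70,60,"sc6"); crop("top",6,420,180,80,60,"tp6")
E
```

```text
t: 16.65
ee_pos: [0.5167, -0.3999, 0.1328]
orientation: [0.0, 0.671, 0.741, 0.0]
force: [-0.2, -0.1, -1.3]
width: 0.0111
[ 0.51671546 -0.39990443  0.13278787]
scale 10.0
scale 10.0
```

View pics/sc6.png

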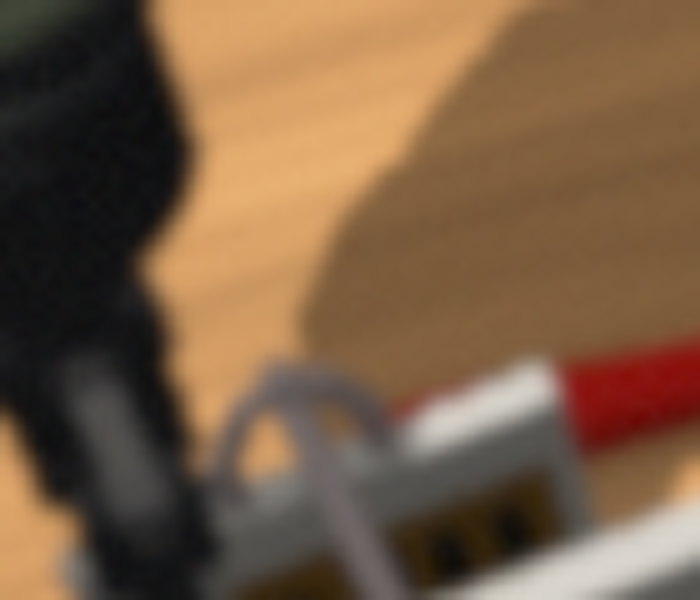

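View pics/tp6.png

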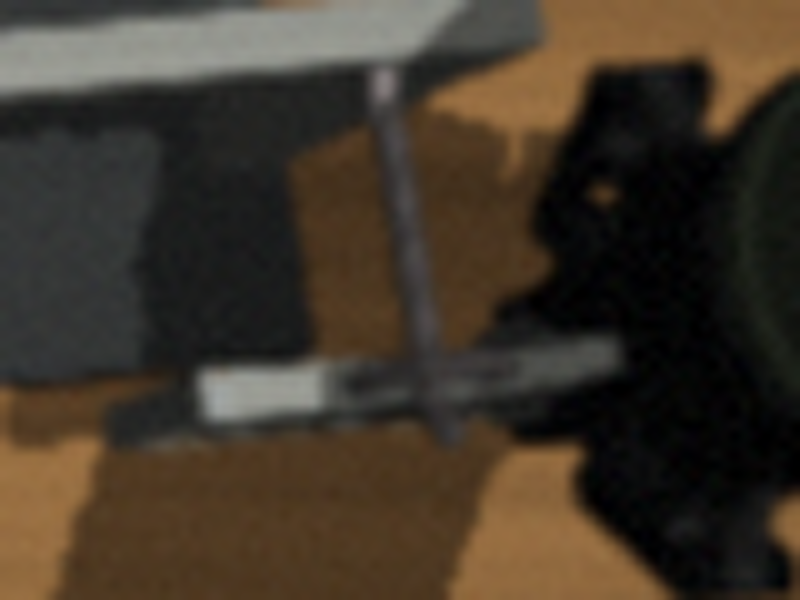

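```bash
python3 -m crank '[[0.25,0.025,0,0,0,0,-1],[0.25,0.025,0,0,0,0,-1],[0.25,0.025,0,0,0,0,-1],[0,0,0,0,0,0,-1],[0,0,-0.1,0,0,0,-1],[0,0,-0.1,0,0,0,-1],[0,0,-0.1,0,0,0,-1],[0,0,-0.05,0,0,0,-1],[0,0,0,0,0,0,-1]]'
```

```text
t: 17.65
ee_pos: [0.5381, -0.3982, 0.1229]
orientation: [0.0, 0.672, 0.741, 0.0]
force: [-2.8, 1.7, 8.8]
width: 0.0111
```

```bash
python3 -m crank '[[0,0,0.03,0,0,0,-0.8],[0,0,0,0,0,0,-0.5],[0,0,0,0,0,0,-0.4],[0,0,0,0,0,0,-0.4],[0,0,0,0,0,0,-0.4],[0,0,0.3,0,0,0,-0.4],[0,0,0.6,0,0,0,-0.4],[0,0,0.8,0,0,0,-0.4],[0,0,1,0,0,0,-0.4],[0,0,1,0,0,0,-0.4],[0,0,1,0,0,0,-0.4],[0,0.2,0.6,0,0,0,-0.4]]'; python3 - <<'E'
from h import *
look("scene",7);look("top",7)
crop("scene",7,60,180,100,80,"sc7"); crop("top",7,360,150,160,120,"tp7")
E
```

```text
t: 18.85
ee_pos: [0.5383, -0.3929, 0.2854]
orientation: [0.001, 0.672, 0.741, 0.0]
force: [0.5, 0.4, -0.9]
width: 0.0256
scale 7.5
scale 5.0
```

View pics/sc7.png

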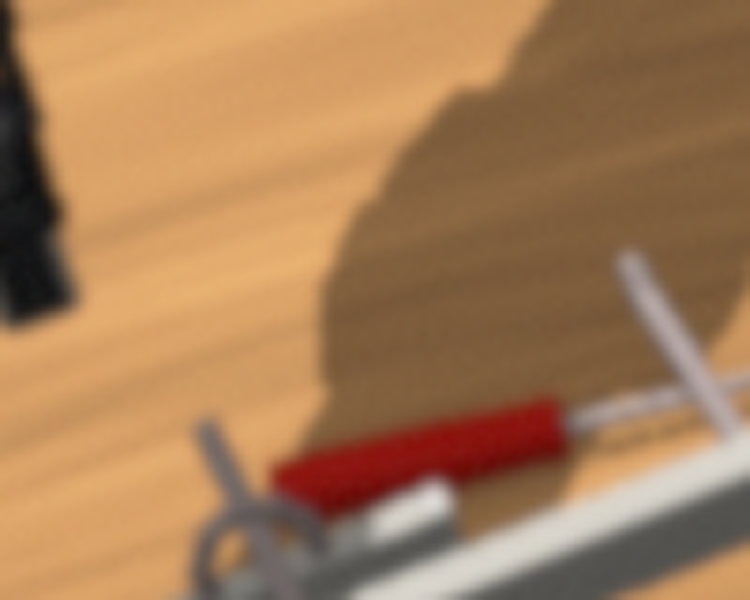

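View pics/tp7.png

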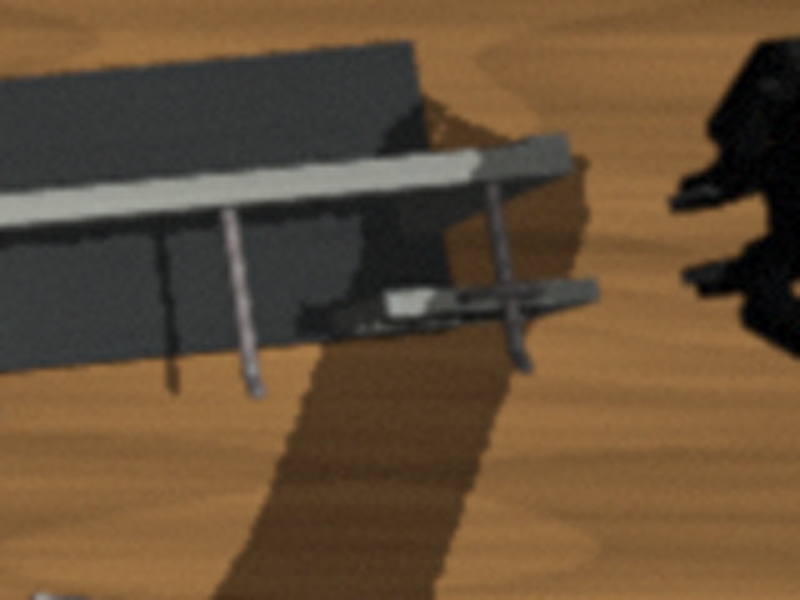

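```bash
python3 -m crank '[[0.03,0.6,0,0,0,0,0],[0.03,1,0,0,0,-0.2,0],[0.03,1,0,0,0,-0.2,0],[0.03,1,0,0,0,-0.2,0],[0.03,1,0,0,0,-0.2,0],[0.03,1,0,0,0,-0.2,0],[0.03,1,0,0,0,-0.2,0],[0.03,1,0,0,0,-0.2,0],[0.03,1,0,0,0,-0.2,0],[0.03,1,0,0,0,-0.2,0],[0.03,1,0,0,0,-0.2,0],[0.03,1,0,0,0,-0.2,0]]'; python3 -m crank '[[0.03,1,0,0,0,-0.2,0],[0.03,1,0,0,0,0,0],[0.03,1,0,0,0,0,0],[0.03,1,-0.2,0,0,0,0],[0.03,1,-0.4,0,0,0,0],[0.03,1,-0.4,0,0,0,0],[0.03,1,-0.4,0,0,0,0],[0.03,1,-0.4,0,0,0,0],[0.03,1,-0.4,0,0,0,0],[0.03,0.5,-0.4,0,0,0,0],[0,0,0,0,0,0,0],[0,0,0,0,0,0,0]]'
```

```text
t: 20.15
ee_pos: [0.5481, -0.0424, 0.2817]
orientation: [-0.0, 0.752, 0.659, -0.0]
force: [0.6, -0.0, 1.1]
width: 0.0428
t: 21.35
ee_pos: [0.5576, 0.2401, 0.2038]
orientation: [0.0, 0.759, 0.651, -0.001]
force: [-0.1, 0.4, 0.3]
width: 0.0425
```

Descend 149 mm (5.0 u), shift x +2.4 mm.

```bash
python3 -m crank '[[0.08,-0.03,-0.8,0,0,0,0],[0,0,-0.8,0,0,0,0],[0,0,-0.8,0,0,0,0],[0,0,-0.8,0,0,0,0],[0,0,-0.8,0,0,0,0],[0,0,-0.7,0,0,0,0],[0,0,-0.25,0,0,0,0],[0,0,0,0,0,0,0],[0,0,0,0,0,0,-0.5],[0,0,0,0,0,0,-0.7],[0,0,0,0,0,0,-1],[0,0,0,0,0,0,-1]]'; python3 - <<'E'
from h import *
look("scene",8)
crop("scene",8,270,100,160,140,"sc8")
E
```

```text
t: 22.55
ee_pos: [0.5609, 0.24, 0.0571]
orientation: [0.0, 0.759, 0.651, 0.001]
force: [-2.5, -1.7, 7.9]
width: 0.0107
scale 4.285714285714286
```

View pics/sc8.png

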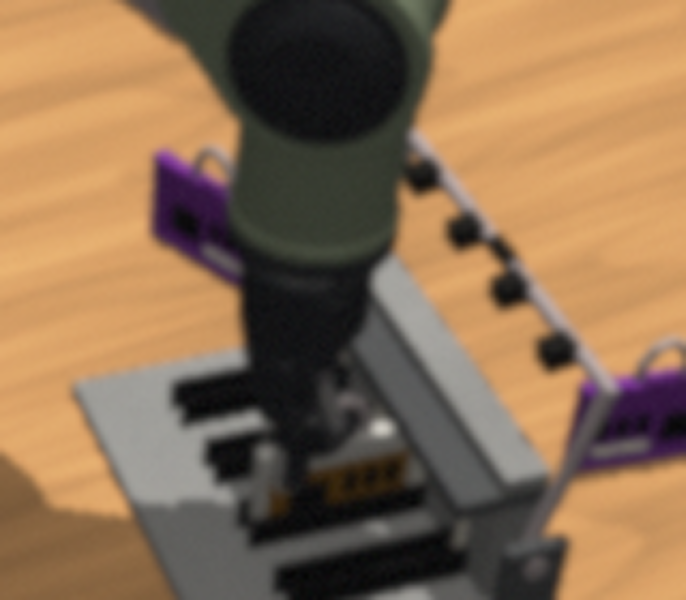

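```bash
python3 -m crank '[[-0.03,-0.2,0.03,0,0,0,-1],[-0.045,-0.3,0,0,0,0,-1],[-0.045,-0.3,0,0,0,0,-1],[-0.045,-0.3,0,0,0,0,-1],[-0.045,-0.3,0,0,0,0,-1],[-0.045,-0.3,0,0,0,0,-1],[0,0,0,0,0,0,-1],[0,0,0.5,0,0,0,-1],[0,0,1,0,0,0,-1],[0,0,1,0,0,0,-1],[0,0,1,0,0,0,-1],[0,0,1,0,0,0,-1]]'; python3 - <<'E'
from h import *
look("scene",9);look("top",9)
crop("scene",9,230,60,200,180,"sc9"); crop("top",9,310,140,180,100,"tp9")
E
```

```text
t: 23.8
ee_pos: [0.5522, 0.1884, 0.1936]
orientation: [-0.0, 0.759, 0.651, -0.0]
force: [-0.5, -0.1, -1.6]
width: 0.0107
scale 3.3333333333333335
scale 4.444444444444445
```

View pics/sc9.png

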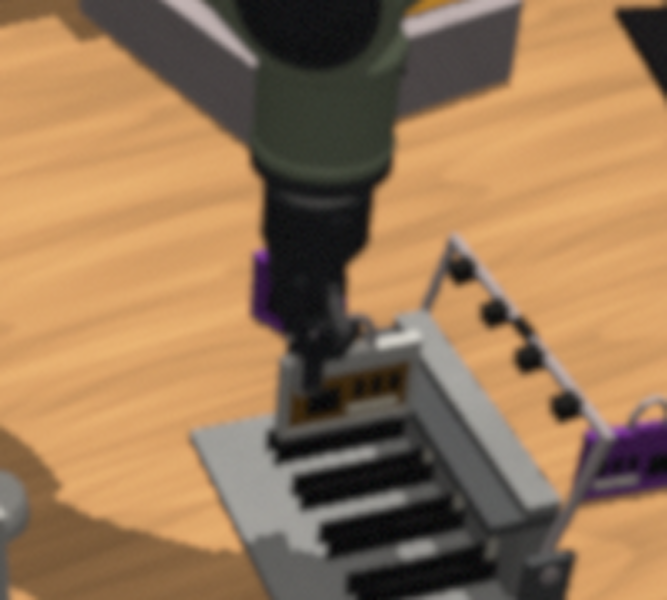

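View pics/tp9.png

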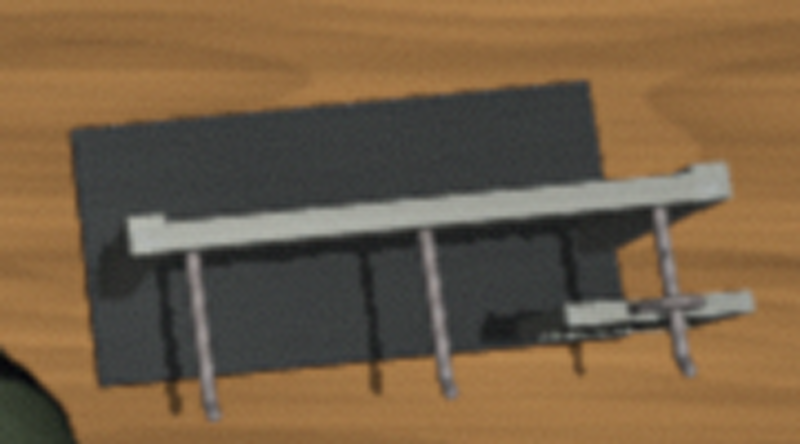

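```bash
python3 -m crank '[[-0.1,-0.4,0.5,0,0,0,-1],[-0.3,-0.8,0.7,0,0,0.2,-1],[-0.35,-1,0.7,0,0,0.25,-1],[-0.35,-1,0.65,0,0,0.25,-1],[-0.35,-1,0,0,0,0.25,-1],[-0.4,-1,0,0,0,0.25,-1],[-0.4,-1,0,0,0,0.25,-1],[-0.4,-1,0,0,0,0.25,-1],[-0.4,-1,0,0,0,0.25,-1],[-0.4,-1,0,0,0,0.25,-1],[-0.4,-1,0,0,0,0.22,-1],[-0.4,-0.9,0,0,0,0,-1]]'; python3 -m crank '[[0,-0.2,-0.4,0,0,0,-1],[0,0,-0.8,0,0,0,-1],[0,0,-0.8,0,0,0,-1],[0,0,-0.8,0,0,0,-1],[0,0,-0.8,0,0,0,-1],[0,0,-0.7,0,0,0,-1],[0,0,0,0,0,0,-1],[0,0,0,0,0,0,-1]]';  python3 - <<'E'
from h import *
print(env.state()['ee_pos'])
look("scene",10);look("top",10)
crop("scene",10,150,150,100,80,"sc10"); crop("top",10,310,150,120,100,"tp10")
E
```

```text
t: 25.1
ee_pos: [0.4233, -0.1459, 0.2682]
orientation: [-0.0, 0.671, 0.742, -0.0]
force: [1.0, -0.7, -2.3]
width: 0.0111
t: 25.9
ee_pos: [0.4249, -0.1498, 0.1394]
orientation: [-0.001, 0.671, 0.742, -0.0]
force: [0.0, -0.5, -1.0]
width: 0.0107
[ 0.42486835 -0.1498417   0.1394068 ]
scale 7.5
scale 6.0
```

View pics/sc10.png

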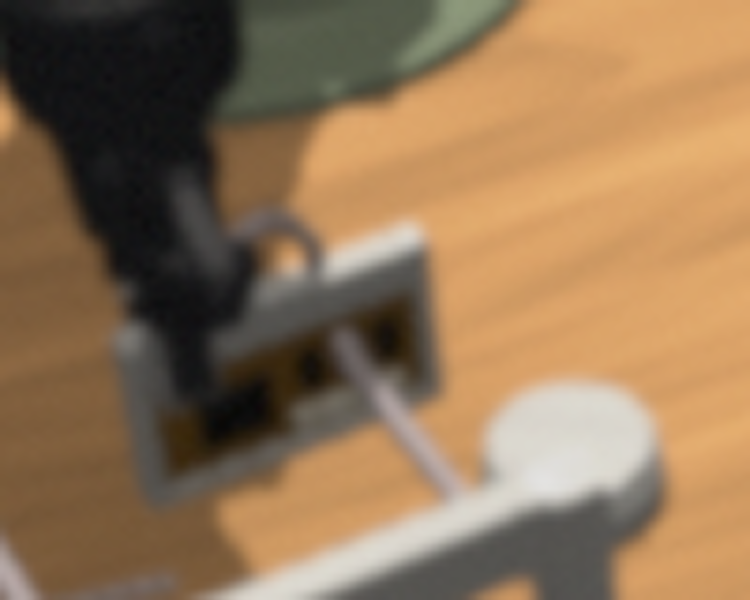

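View pics/tp10.png

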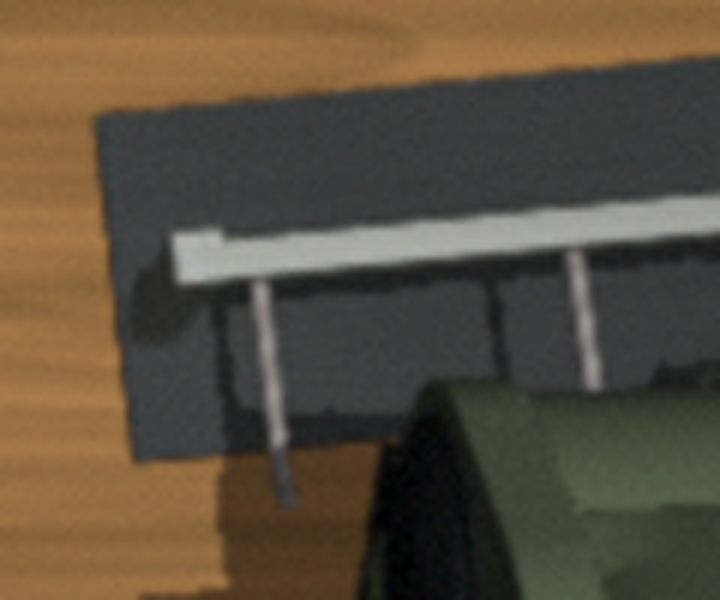

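```bash
python3 - <<'E'
from h import *
p=np.array([.4249,-.1498,.1394]); a=2*np.arctan2(.742,.671); d=np.array([np.cos(a),np.sin(a),0])
E=p+.037*d+[0,0,.038]; print(E)
S=lambda q:((proj("scene",q)-150)*7.5).round()
for k,v in dict(eye=E,top=E+[0,0,.0145],L=E-.0195*d,R=E+.0195*d,f=E+.054*d-[0,0,.013],b=E-.054*d-[0,0,.083]).items(): print(k,S(v))
R=np.array([[np.cos(.1),np.sin(.1)],[-np.sin(.1),np.cos(.1)]])
tip=onz("top",310+288/6,150+502/6,.177)[:2]; print("top",R@(tip-E[:2]))
for e in [(270,262),(262,265)]:
  eye=onz("scene",150+e[0]/7.5,150+e[1]/7.5,E[2]-.001)[:2]; tip=onz("scene",150+342/7.5,150+330/7.5,.178)[:2]
  print("sc",R@(tip-eye))
crop("scene",10,170,165,40,35,"sc10b")
E
```

```text
[ 0.42119103 -0.11298637  0.1774    ]
eye [266. 254.]
top [261. 220.]
L [211. 275.]
R [321. 234.]
f [419. 229.]
b [147. 501.]
top [0.04611218 0.00167282]
sc [0.04429507 0.00448957]
sc [0.04429404 0.00732038]
scale 17.142857142857142
```

View pics/sc10b.png

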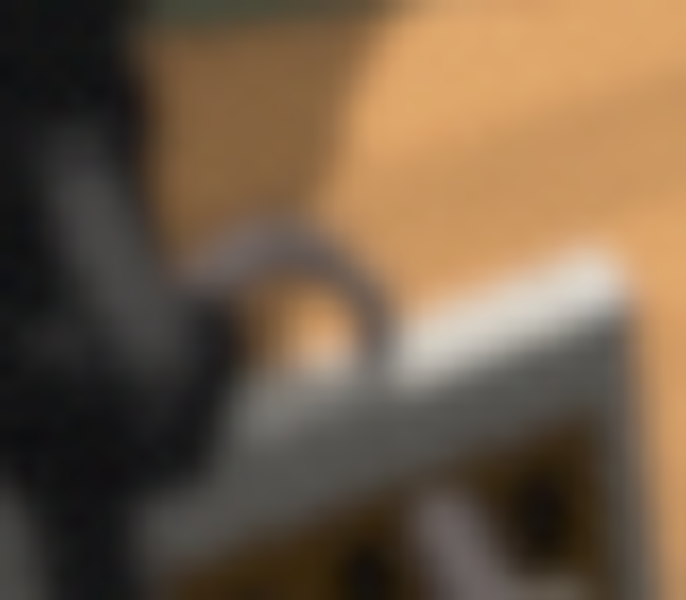

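```bash
python3 - <<'E'
from h import *
p=np.array([.4249,-.1498,.1394]); a=2*np.arctan2(.742,.671); d=np.array([np.cos(a),np.sin(a),0]);n=np.array([np.sin(a),-np.cos(a),0])*.006
E=p+.037*d+[0,0,.038]
S=lambda q:((proj("scene",q)-150)*7.5).round()
for x in(-.054,.054):
  for z in(-.013,-.083):
    for s in(1,-1): print(x,z,s,S(E+x*d+[0,0,z]+s*n))
crop("scene",10,160,170,55,50,"sc10c")
E
```

```text
-0.054 -0.013 1 [124. 354.]
-0.054 -0.013 -1 [109. 333.]
-0.054 -0.083 1 [154. 511.]
-0.054 -0.083 -1 [139. 490.]
0.054 -0.013 1 [428. 239.]
0.054 -0.013 -1 [411. 219.]
0.054 -0.083 1 [445. 395.]
0.054 -0.083 -1 [430. 375.]
scale 12.0
```

View pics/sc10c.png

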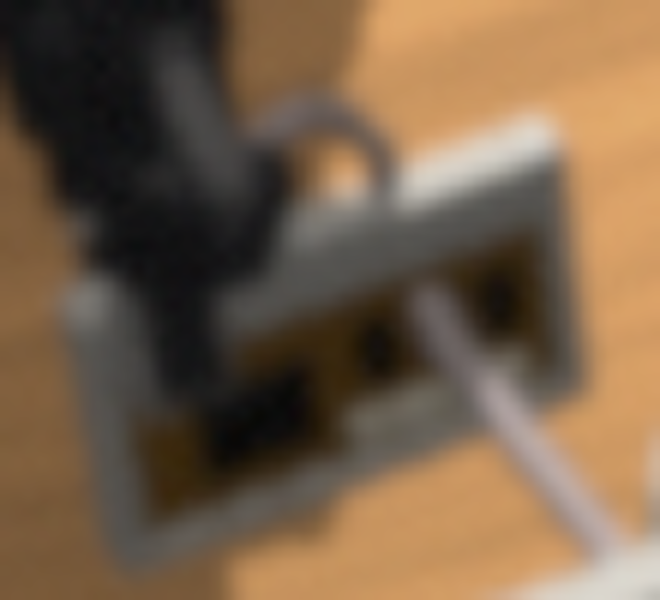

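```bash
python3 -m crank '[[0.2,0.1,-0.11,0,0,0,-1],[0.25,0.03,0,0,0,0,-1],[0.25,0.03,0,0,0,0,-1],[0.25,0.03,0,0,0,0,-1],[0.25,0.03,0,0,0,0,-1],[0.25,0.03,0,0,0,0,-1],[0.25,0.03,0,0,0,0,-1],[0.25,0.03,0,0,0,0,-1],[0.25,0.03,0,0,0,0,-1],[0,0,0,0,0,0,-1]]'; python3 - <<'E'
from h import *
print(env.state()['ee_pos'])
look("scene",11);look("top",11)
crop("scene",11,160,170,55,50,"sc11"); crop("top",11,310,170,80,70,"tp11")
E
```

```text
t: 27.0
ee_pos: [0.4921, -0.1396, 0.1359]
orientation: [0.0, 0.671, 0.742, 0.0]
force: [-0.4, 0.5, -1.0]
width: 0.011
[ 0.49212918 -0.13957687  0.13585185]
scale 12.0
scale 8.571428571428571
```

View pics/sc11.png

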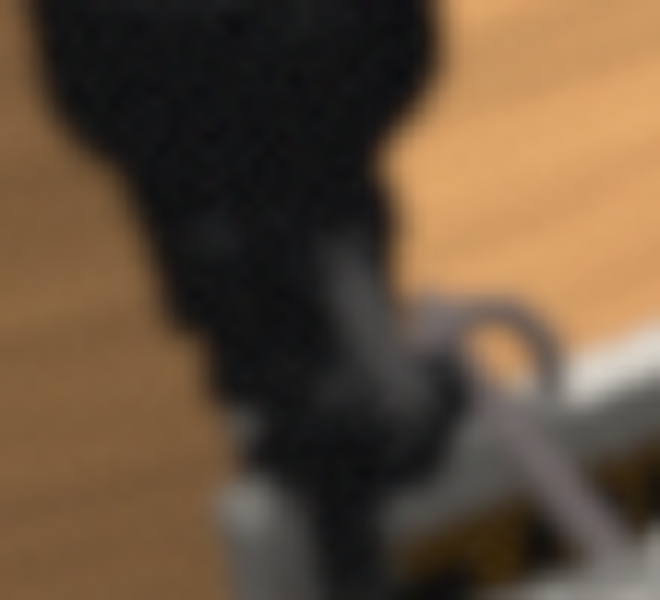

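View pics/tp11.png

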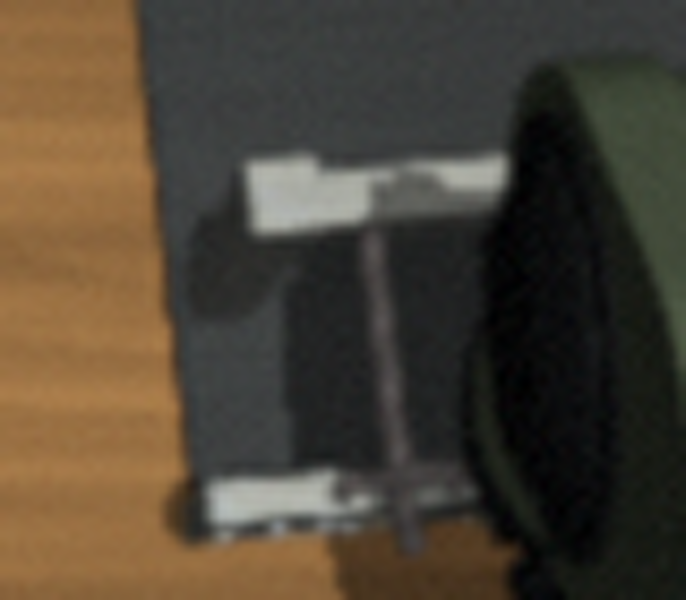

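```bash
python3 -m crank '[[0.25,0.025,0,0,0,0,-1],[0.25,0.025,0,0,0,0,-1],[0.25,0.025,0,0,0,0,-1],[0,0,0,0,0,0,-1],[0,0,-0.1,0,0,0,-1],[0,0,-0.1,0,0,0,-1],[0,0,-0.1,0,0,0,-1],[0,0,-0.05,0,0,0,-1],[0,0,0,0,0,0,-1]]'
```

```text
t: 28.0
ee_pos: [0.5135, -0.1375, 0.1253]
orientation: [-0.0, 0.671, 0.742, -0.0]
force: [-0.4, 0.2, 0.6]
width: 0.0106
```

```bash
python3 -m crank '[[0,0,-0.05,0,0,0,-1],[0,0,0,0,0,0,-0.8],[0,0,0,0,0,0,-0.5],[0,0,0,0,0,0,-0.4],[0,0,0,0,0,0,-0.4],[0,0,0,0,0,0,-0.4],[0,0,0.3,0,0,0,-0.4],[0,0,0.6,0,0,0,-0.4],[0,0,0.8,0,0,0,-0.4],[0,0,1,0,0,0,-0.4],[0,0,1,0,0,0,-0.4],[0,0,1,0,0,0,-0.4]]'; python3 - <<'E'
from h import *
look("scene",12);look("top",12)
crop("scene",12,70,160,160,120,"sc12"); crop("top",12,310,140,180,120,"tp12")
E
```

```text
t: 29.2
ee_pos: [0.5135, -0.1375, 0.2668]
orientation: [0.0, 0.671, 0.742, 0.0]
force: [0.1, -0.6, -0.3]
width: 0.0256
scale 5.0
scale 4.444444444444445
```

View pics/sc12.png

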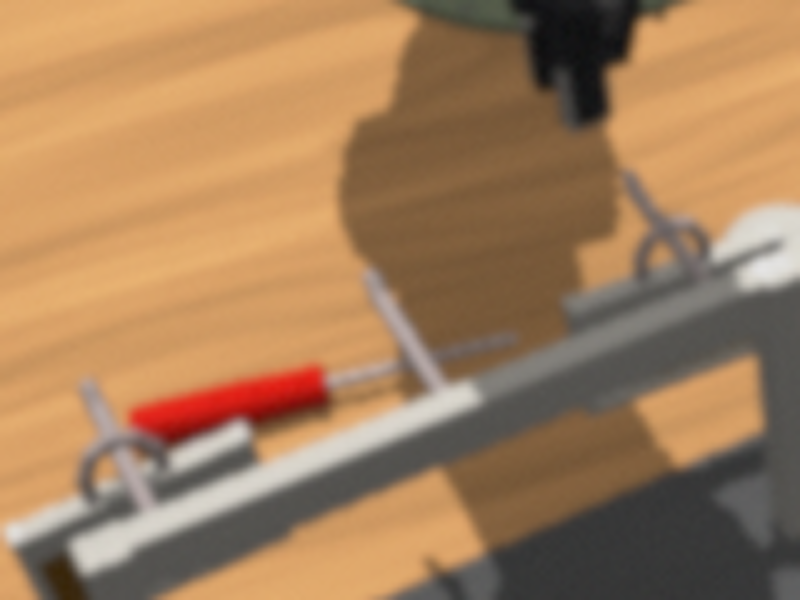

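View pics/tp12.png

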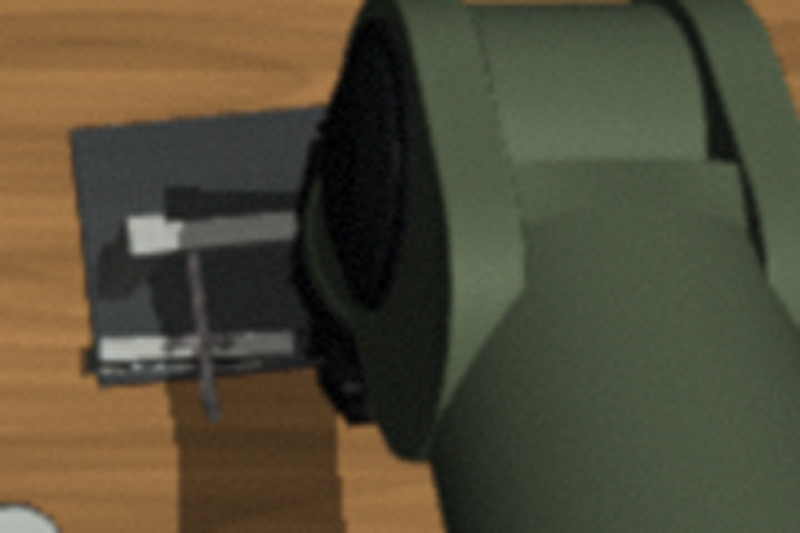

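```bash
python3 -m crank '[[0.05,0.5,0.2,0,0,0.4,0],[0.07,1,0,0,0,0.7,0],[0.07,1,0,0,0,0.7,0],[0.07,1,0,0,0,0.7,0],[0.07,1,0,0,0,0.7,0],[0.07,1,0,0,0,0.7,0],[0.07,1,0,0,0,0.7,0],[0.07,1,0,0,0,0.7,0],[0.07,1,0,0,0,0.7,0],[0.07,1,0,0,0,0.7,0],[0.07,1,0,0,0,0.7,0],[0.07,1,0,0,0,0.7,0]]'; python3 -m crank '[[0.07,1,0,0,0,0.7,0],[0.07,1,0,0,0,0.7,0],[0.07,1,0,0,0,0.7,0],[0.07,1,0,0,0,0.7,0],[0.07,1,0,0,0,0.7,0],[0.07,1,0,0,0,0.7,0],[0.07,0.3,0,0,0,0.7,0],[0,0,0,0,0,0.3,0],[0,0,0,0,0,0,0],[0,0,0,0,0,0,0]]';  python3 - <<'E'
from h import *
print(env.state()['ee_pos'])
look("scene",13)
crop("scene",13,270,60,160,140,"sc13")
E
```

```text
t: 30.5
ee_pos: [0.5375, 0.2093, 0.2706]
orientation: [-0.0, 0.304, 0.953, -0.0]
force: [0.4, 1.2, 0.6]
width: 0.0428
t: 31.5
ee_pos: [0.553, 0.3955, 0.2709]
orientation: [0.0, 0.04, 0.999, -0.0]
force: [-0.9, 0.6, -0.3]
width: 0.0429
[0.55303039 0.39545965 0.27087176]
scale 4.285714285714286
```

View pics/sc13.png

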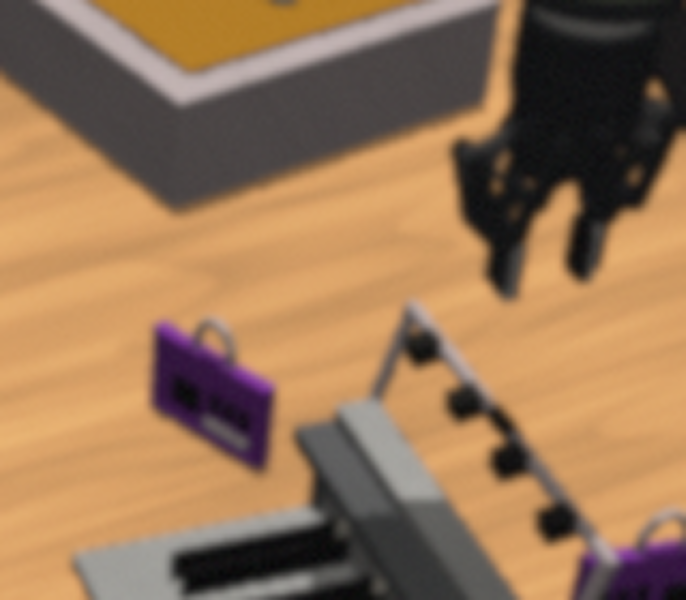

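```bash
python3 -m crank '[[0,-0.2,-0.4,0,0,-0.69,0],[0,0,-0.7,0,0,0,0],[0,0,-0.7,0,0,0,0],[0,0,-0.7,0,0,0,0],[0,0,-0.7,0,0,0,0],[0,0,-0.6,0,0,0,0],[0,0,0,0,0,0,0],[0,0,0,0,0,0,-0.7],[0,0,0,0,0,0,-1],[0,0,0,0,0,0,-1],[0,0,0,0,0,0,-1],[0,0,0,0,0,0,-1]]' 40; python3 - <<'E'
import numpy as np
R=.1232; p0=np.arctan2(49,113); d=np.array([np.cos(1.42),np.sin(1.42)])
pr=None
for i,a in enumerate(np.linspace(1.42,0,24)):
    x=-R*np.cos(p0+a); z=R*np.sin(p0+a); w=np.array([*(x*d),z])/.03
    if pr is not None: print(i,round(a,2),(w-pr).round(2))
    pr=w
E
```

```text
t: 32.75
ee_pos: [0.5534, 0.3908, 0.158]
orientation: [0.001, 0.075, 0.997, 0.001]
force: [0.3, 0.2, 6.5]
width: 0.0107
1 1.36 [-0.04 -0.24  0.06]
2 1.3 [-0.04 -0.25  0.04]
3 1.23 [-0.04 -0.25  0.03]
4 1.17 [-0.04 -0.25  0.01]
5 1.11 [-0.04 -0.25 -0.  ]
6 1.05 [-0.04 -0.25 -0.02]
7 0.99 [-0.04 -0.25 -0.04]
8 0.93 [-0.04 -0.25 -0.05]
9 0.86 [-0.04 -0.24 -0.07]
10 0.8 [-0.04 -0.24 -0.08]
11 0.74 [-0.04 -0.23 -0.1 ]
12 0.68 [-0.03 -0.23 -0.11]
13 0.62 [-0.03 -0.22 -0.12]
14 0.56 [-0.03 -0.21 -0.14]
15 0.49 [-0.03 -0.2  -0.15]
16 0.43 [-0.03 -0.19 -0.16]
17 0.37 [-0.03 -0.18 -0.17]
18 0.31 [-0.03 -0.17 -0.19]
19 0.25 [-0.02 -0.16 -0.2 ]
20 0.19 [-0.02 -0.15 -0.21]
21 0.12 [-0.02 -0.13 -0.21]
22 0.06 [-0.02 -0.12 -0.22]
23 0.0 [-0.02 -0.11 -0.23]
```

```bash
python3 -m crank '[[-0.04,-0.24,0.05,0,0,0,-1],[-0.04,-0.25,0.04,0,0,0,-1],[-0.04,-0.25,0.03,0,0,0,-1],[-0.04,-0.25,0.01,0,0,0,-1],[-0.04,-0.25,0,0,0,0,-1],[-0.04,-0.25,-0.02,0,0,0,-1],[-0.04,-0.25,-0.04,0,0,0,-1],[-0.04,-0.25,-0.05,0,0,0,-1],[-0.04,-0.24,-0.07,0,0,0,-1],[-0.04,-0.24,-0.08,0,0,0,-1],[-0.04,-0.23,-0.1,0,0,0,-1],[-0.03,-0.23,-0.11,0,0,0,-1]]'; python3 -m crank '[[-0.03,-0.22,-0.12,0,0,0,-1],[-0.03,-0.21,-0.14,0,0,0,-1],[-0.03,-0.2,-0.15,0,0,0,-1],[-0.03,-0.19,-0.16,0,0,0,-1],[-0.03,-0.18,-0.17,0,0,0,-1],[-0.03,-0.17,-0.19,0,0,0,-1],[-0.02,-0.16,-0.2,0,0,0,-1],[-0.02,-0.15,-0.21,0,0,0,-1],[-0.02,-0.13,-0.21,0,0,0,-1],[-0.02,-0.12,-0.22,0,0,0,-1],[-0.02,-0.11,-0.2,0,0,0,-1],[0,0,0,0,0,0,-1]]'
```

```text
t: 33.95
ee_pos: [0.539, 0.3019, 0.1465]
orientation: [0.0, 0.075, 0.997, 0.0]
force: [4.9, 3.5, -0.0]
width: 0.0111
t: 35.15
ee_pos: [0.5302, 0.2471, 0.0865]
orientation: [-0.0, 0.075, 0.997, 0.0]
force: [3.5, 4.7, -3.5]
width: 0.0109
```

```bash
python3 -m crank '[[0,-0.03,-0.08,0,0,0,-1],[0,-0.03,-0.08,0,0,0,-1],[0,0,0,0,0,0,-1]]'
```

```text
t: 35.45
ee_pos: [0.5303, 0.2463, 0.0839]
orientation: [0.0, 0.075, 0.997, 0.0]
force: [-8.3, 1.9, 25.8]
width: 0.0106
```

```bash
python3 -m crank '[[0,0,0.04,0,0,0,-0.6],[0,0,0,0,0,0,-0.2],[0,0,0,0,0,0,0],[0,0,0,0,0,0,0],[0,0,0.3,0,0,0,0],[0,0,0.8,0,0,0,0],[0,-0.3,1,0,0,0,0],[0,-0.6,1,0,0,0,0],[0,-0.8,1,0,0,0,0],[0,-0.8,1,0,0,0,0],[0,-0.8,0.5,0,0,0,0],[0,-0.8,0,0,0,0,0]]'; python3 -m crank '[[0,-0.5,0,0,0,0,0],[-0.5,-0.5,0,0,0,0,0],[-0.5,-0.5,0,0,0,0,0],[-0.5,0,0,0,0,0,0],[0,0,0,0,0,0,0],[0,0,0,0,0,0,0]]';python3 - <<'E'
from h import *
print(env.state()['ee_pos'],env.state()['force'])
a,_=look("scene",14);b,_=look("top",14)
cv2.imwrite("pics/scf.png",a[:,:,::-1])
cv2.imwrite("pics/tpf.png",b[:,:,::-1]); crop("scene",14,280,120,170,150,"sc14")
E
```

```text
t: 36.65
ee_pos: [0.5311, 0.1219, 0.2547]
orientation: [0.002, 0.075, 0.997, 0.0]
force: [-0.1, 0.9, -0.8]
width: 0.0427
t: 37.25
ee_pos: [0.4857, 0.0777, 0.2522]
orientation: [0.0, 0.075, 0.997, -0.0]
force: [0.4, 0.1, 0.3]
width: 0.0429
[0.48569682 0.07766618 0.25220638] [0.43755522 0.110628   0.29756026]
scale 4.0
```

View pics/scf.png

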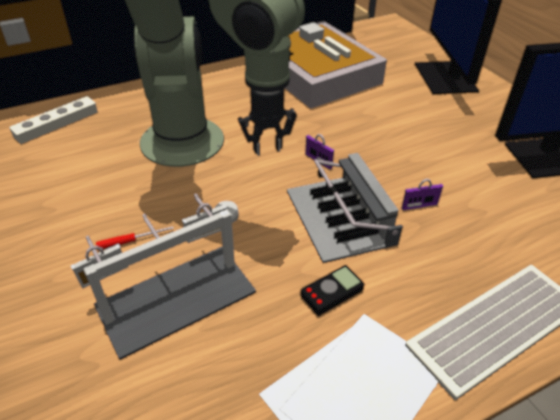

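View pics/tpf.png

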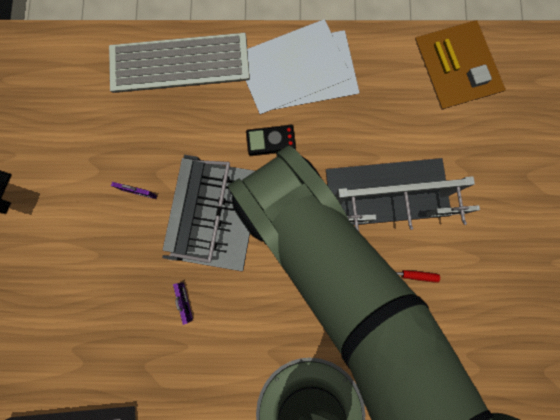

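View pics/sc14.png

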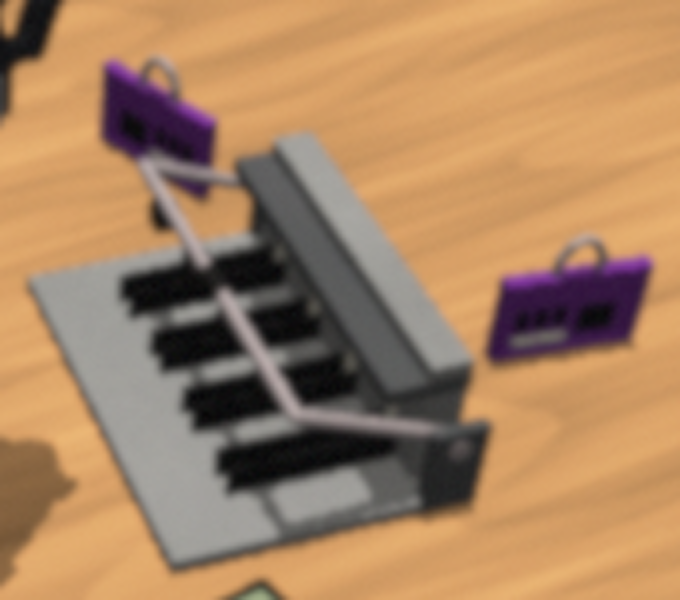

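```bash
python3 - <<'E'
from rig import env
env.finish_job()
E
```

```text
the job is handed in; nothing more can be done
```

I lifted the bar to about 1.42 rad, slid out the only two cards present (dock slots y = -90 and -30 mm) and hung them on pegs 2 and 0. Then I swung the bar back down to its stop and handed the job in at about 37 s. No verdict was reported.

**Cards and bar:** The last pictures show both cards hanging near the middle of their pegs and the rack upright. The dock is empty and the bar is at the same pixels as at the start.

**Bystanders and arm:** The meter and screwdriver look where they were. The tin was hidden behind the arm in the last top picture, and I moved nothing near it. The purple look-alikes are where they were. The arm was clear of everything, with a force reading of about 0.5 N.

**Disagreements:** The two cameras disagreed by about 4–5 mm, so I worked from their average and corrected it with the grip contact and a close look at the peg. I saw no sign of the rack being knocked.

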